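# Close the refilled biscuit canisters and load the tray

## Task

The refilled canisters in the wooden rack are still open: find the lid that fits each one, set it on and screw it clockwise until it turns snug on its rubber seal, but do not overtighten it. When all of them are closed in the rack, carry them, upright, onto the black tray and leave them standing there with their lids snug; a lid whose canister is not there goes on the tray too, laid flat, grip up. Leave everything else alone.

Things in the scene. Friction and masses are not known exactly. Their poses are not given: they have to be found in the camera images.
- canister_small: open white square canister, 88 x 88 mm, body 75 mm high, with a round neck on top; standing in one of the rack's three bays, or absent. Origin at the centre of its underside, z up, -x is the face with the cork label plate. Overall height 97 mm. About 0.45 kg (varies). Once its lid is snug it can be carried by the lid's grip bar
- mouth_small (a point): centre of that canister's mouth, on the top of its unsqueezed black rubber rim seal, 97 mm above its origin; axes as the canister's. Neck 44 mm outside, 54 mm over its thread. The thread is two raised helical runs; the gaps between them, through which the lid's two lugs drop, lie along +x and -x
- seal_small (a joint): how far that canister's seal is squeezed down, in m: 0 = untouched, 0.0010 to 0.0020 = lid snug, above 0.0024 = too tight, 0.0034 = crushed. It springs with 12 N/mm, so pressing straight down squeezes it too. Turned clockwise the lid runs free for some 35 degrees, then the thread squeezes the seal: snug, near 60 to 75 degrees, takes 0.25 to 0.45 N m, felt only when turned slowly (0.05 rad/s, 3 N down)
- canister_medium: open white square canister, 88 x 88 mm, body 90 mm high, with a round neck on top; standing in one of the rack's three bays, or absent. Origin at the centre of its underside, z up, -x is the face with the cork label plate. Overall height 112 mm. About 0.45 kg (varies). Once its lid is snug it can be carried by the lid's grip bar
- mouth_medium (a point): centre of that canister's mouth, on the top of its unsqueezed black rubber rim seal, 112 mm above its origin; axes as the canister's. Neck 56 mm outside, 66 mm over its thread. The thread is two raised helical runs; the gaps between them, through which the lid's two lugs drop, lie along +x and -x
- seal_medium (a joint): how far that canister's seal is squeezed down, in m: 0 = untouched, 0.0010 to 0.0020 = lid snug, above 0.0024 = too tight, 0.0034 = crushed. It springs with 12 N/mm, so pressing straight down squeezes it too. Turned clockwise the lid runs free for some 35 degrees, then the thread squeezes the seal: snug, near 60 to 75 degrees, takes 0.25 to 0.45 N m, felt only when turned slowly (0.05 rad/s, 3 N down)
- canister_large: open white square canister, 88 x 88 mm, body 105 mm high, with a round neck on top; standing in one of the rack's three bays, or absent. Origin at the centre of its underside, z up, -x is the face with the cork label plate. Overall height 127 mm. About 0.45 kg (varies). Once its lid is snug it can be carried by the lid's grip bar
- mouth_large (a point): centre of that canister's mouth, on the top of its unsqueezed black rubber rim seal, 127 mm above its origin; axes as the canister's. Neck 68 mm outside, 78 mm over its thread. The thread is two raised helical runs; the gaps between them, through which the lid's two lugs drop, lie along +x and -x
- seal_large (a joint): how far that canister's seal is squeezed down, in m: 0 = untouched, 0.0010 to 0.0020 = lid snug, above 0.0024 = too tight, 0.0034 = crushed. It springs with 12 N/mm, so pressing straight down squeezes it too. Turned clockwise the lid runs free for some 35 degrees, then the thread squeezes the seal: snug, near 60 to 75 degrees, takes 0.25 to 0.45 N m, felt only when turned slowly (0.05 rad/s, 3 N down)
- lid_small: round steel twist lid, 66 mm across, grip up; fits only canister_small. Origin at the centre of the skirt's lower edge, z up. Skirt 14 mm deep, lid top at z = 18 mm; black grip bar along its x axis, 50 mm long, 16 mm thick, up to z = 45 mm; the two lugs are under the bar's ends. Set it on level and centred (1.5 mm), bar along the canister's x (either way round, within 10 degrees), then turn it clockwise
- lid_medium: round steel twist lid, 78 mm across, grip up; fits only canister_medium. Origin at the centre of the skirt's lower edge, z up. Skirt 14 mm deep, lid top at z = 18 mm; black grip bar along its x axis, 50 mm long, 16 mm thick, up to z = 45 mm; the two lugs are under the bar's ends. Set it on level and centred (1.5 mm), bar along the canister's x (either way round, within 10 degrees), then turn it clockwise
- lid_large: round steel twist lid, 90 mm across, grip up; fits only canister_large. Origin at the centre of the skirt's lower edge, z up. Skirt 14 mm deep, lid top at z = 18 mm; black grip bar along its x axis, 50 mm long, 16 mm thick, up to z = 45 mm; the two lugs are under the bar's ends. Set it on level and centred (1.5 mm), bar along the canister's x (either way round, within 10 degrees), then turn it clockwise
- rack: wooden filling rack with three square bays in a row, 113 x 319 x 36 mm, fixed. Origin under its centre, row along its y axis, bay centres at y = -103, 0, +103 mm, bay floor 8 mm above the origin, bays 93 mm square, so a canister cannot turn in one; canisters stand with their axes along the rack's
- tray: flat black serving tray, 242 x 362 mm, fixed on the counter; origin under its centre, long side along its y axis. Floor 2 mm above the origin, rim 15 mm high; flat inside for x within 108 and y within 168 mm. A shelf on posts stands behind it: its front edge is 0.70 m from the robot, its underside 0.35 m above the counter
- spice_green: bystander, leave it alone: dark-capped spice jar, 45 mm across, 105 mm high; origin under its centre
- spice_amber: bystander, leave it alone: second dark-capped spice jar, 44 mm across, 105 mm high; origin under its centre
- jar: bystander, leave it alone: red-lidded jar, 61 mm across, 86 mm high; origin under its centre
Mind the look-alikes: they are no part of the job. What is shaped like the lid_small but pink is not meant.

How it is judged:
By the outcome, as a careful person would: the job done as asked, in the order asked, and still so for the second after the job is handed in, with the robot touching nothing.
Of canister_small, canister_medium, canister_large only 2 to 3 are there at a start; the rules pass over those that are not, and their reading is None.
At some moment in a run one of lid_small, lid_medium, lid_large may be knocked a few centimetres aside while the robot is not near it.
Once in a run the grip may slacken for a moment while it holds something.
It also fails if it takes over 210 s, if anything falls off the work surface, if the arm or the gripper's body presses on something with over 40 N, if the wrist force passes 120 N, or if a joint passes its speed limit or range.

## Robot

A 6-joint arm with a two-finger parallel gripper is mounted at the origin on a cart in front of the work surface, level with it; the furniture and walls round the work are solid. World frame = base frame: x ahead of the robot, y to its left, z up, the work surface at z = 0. Lengths are in mm, angles in rad, forces in N, time in s.
With the tool pointing down it reaches from about 425 to 950 mm from the base axis. Payload 14.7 kg.
Tool frame: the origin (TCP) lies at the centre of the arm's flange, where the gripper is bolted on; the fingertips stand 173 mm ahead of it and the grasp point (between the pads) lies 155 mm ahead of it; z points along the fingers, y is the line along which they close (so a half turn about z gives the same grasp; the last joint's range is limited). The gripper opens to 85 mm and grips with 20 to 120 N. Pads are 22 mm wide; open, the fingers measure 114 mm over their backs; the gripper's body (76 mm by 85 mm) begins 54 mm behind the grasp point. The pads swing forward as they close: fully open they stand 13 mm farther back than shut.
Start: joints at [-1.188, 0.48, 1.596, -0, 1.065, -0.047], TCP at [270.863, -590.87, 404.697] pointing down, gripper open.
Joint ranges: [-2.75, 2.75], [-0.82, 2.05], [0.23, 2.67], [-1.56, 4.7], [0.09, 2.69], [-2.92, 2.92]. Speed limits (rad/s): [1.89, 1.89, 2.39, 3.01, 3.01, 3.01].

## Interface

Orientations are given as a unit quaternion [w, x, y, z].
In Python, from station import env gives the robot as it stands.
- The arm moves only by the tool move_arm, never from a script. Its argument "deltas" is a list that holds one entry, the list of rows, each a list of 6 numbers: the shift along the world's x, y, z in cm, then the turn, a rotation vector about the world's x, y, z in rad. A call has 1 to 8 rows; each row shifts and turns the commanded pose from where the row before left it; what a row does not reach is not made up. A row lasts 1/8 s, in which the tool goes at most 62.5 mm and 10.7 degrees, less where a joint would pass 70% of its speed; a pose out of reach is approached as far as the arm can. A call with a gripper value outside its range is refused whole. "hand" is the opening, from 0 (shut) to 1 (fully open), set as the call begins (left out, the last holds). The fingers move at their own pace and stop on an object; "squeeze" is the grip in N (left out, the last holds). Time passes only in rows, so rows that do not move let the fingers close. It gives the time, the measured TCP pose, the force, the opening and the grip force at its end, in the units of the state.
- env.read_state(): the state, without advancing time (a new reading comes with each control period).
- env.camera(name): name is "side" or "top" or "wrist"; returns the picture (480x640x3 uint8, blue, green, red); there is no depth.
- env.camera_info(name): a dict with "mtx" (3x3 intrinsics, pixels), "distortion" ([k1, k2, p1, p2, k3] as OpenCV has them; the pictures are not rectified), "cam_to_world" (4x4, takes a point from camera to world coordinates); the wrist camera has in their place "tool_from_camera" (4x4, takes a point from camera to tool coordinates, whose origin is the TCP and whose axes are the flange's). Camera axes: x right, y down, z forward; pixel columns grow to the right and rows downward; lengths in mm; the calibration is good to about 2 mm. A picture is of the moment at which its call begins: read the wrist's pose just before it. camera_info takes no time and is no camera call.
- env.sign_off(): hands the job in; it is judged then, once.
The state is a dict: "t": time; "qpos": joint angles; "qd": joint speeds; "joint_efforts": joint torques, N m; "eef_pos": TCP position; "tool_rot": TCP orientation; "wrist_force": force on the tool from outside, world axes, zero at the start; "torque": the same for the moment, N m; "width": finger opening in mm; "gripper_force": force on a finger pad.
Only numpy, scipy, OpenCV 4.12 (cv2) and the standard library are available. Lean on these libraries where they do the work, as an engineer would, in place of code of your own. Each camera call takes 0.05 s, during which the arm holds its last target. There are 200 camera calls.

## Working session

There is one attempt and no reset: what is moved stays moved. The work goes in short steps, Python scripts to look and compute and a tool call to move; the robot and the scene stay as the last step left them, time stands still between calls to the robot, and variables do not carry over. Pictures are saved under pics/ and viewed, at most 14 in all, crops included, and the job is handed in when it is done.

Besides the shell and the picture viewer there is one more tool, called after ">>>" by a JSON object that holds its "method" and its "body", one argument or row to a line. move_arm: Moves the arm, as the interface text tells. Its arguments: {"type":"object","properties":{"deltas":{"type":"array"},"hand":{"type":"number"},"squeeze":{"type":"number"}},"required":["deltas"]}

```bash
ls; mkdir -p pics; python3 - <<'E'
from station import env
import cv2,numpy as np
s=env.read_state();print(s)
for n in("top","side"):
    i=env.camera_info(n);print(n,i)
    cv2.imwrite(f"pics/{n}0.png",env.camera(n))
print(env.camera_info("wrist"))
E
```

```text
pics
{'t': 0.0, 'qpos': array([-1.18756928e+00,  4.80872432e-01,  1.59686685e+00, -1.81249337e-05,
        1.06510048e+00, -4.66357737e-02]), 'qd': array([ 6.11687813e-04, -9.02347354e-04, -1.86004930e-03,  8.02780533e-04,
        7.02013203e-05,  6.36420306e-04]), 'joint_efforts': array([ 1.32561163e-04, -9.50654340e+01, -4.30163312e+01,  1.77676279e-04,
        1.27365411e-02, -1.15108435e-05]), 'eef_pos': array([ 270.80615485, -590.683887  ,  404.04853322]), 'tool_rot': array([-6.13418120e-04,  9.76989898e-01,  2.13284668e-01, -1.12260450e-04]), 'wrist_force': array([ 0.31098402,  0.10391144, -1.28734721]), 'torque': array([ 0.01534093, -0.00902535, -0.01680503]), 'gripper_force': 0.0, 'width': 85.25417927299955}
top {'mtx': array([[557.25264613,   0.        , 322.09794653],
       [  0.        , 557.25264613, 237.08841354],
       [  0.        ,   0.        ,   1.        ]]), 'distortion': array([-0.07492548,  0.        ,  0.        ,  0.        ,  0.        ]), 'cam_to_world': array([[ 4.79770123e-04, -9.80575452e-01,  1.96141665e-01,
         2.13296778e+02],
       [-9.9998864
[... 750 characters left out ...]

       [ 0.00000000e+00,  0.00000000e+00,  0.00000000e+00,
         1.00000000e+00]])}
{'mtx': array([[339.25894032,   0.        , 325.59452141],
       [  0.        , 339.25894032, 238.68348599],
       [  0.        ,   0.        ,   1.        ]]), 'distortion': array([-0.06298086,  0.        ,  0.        ,  0.        ,  0.        ]), 'tool_from_camera': array([[ 1.31285706e-03, -9.64254485e-01, -2.64974650e-01,
         6.88195437e+01],
       [ 9.99998553e-01,  1.55262953e-03, -6.95443239e-04,
         5.46515794e-01],
       [ 1.08199173e-03, -2.64973353e-01,  9.64255128e-01,
         3.05032339e+01],
       [ 0.00000000e+00,  0.00000000e+00,  0.00000000e+00,
         1.00000000e+00]])}
```

View pics/top0.png

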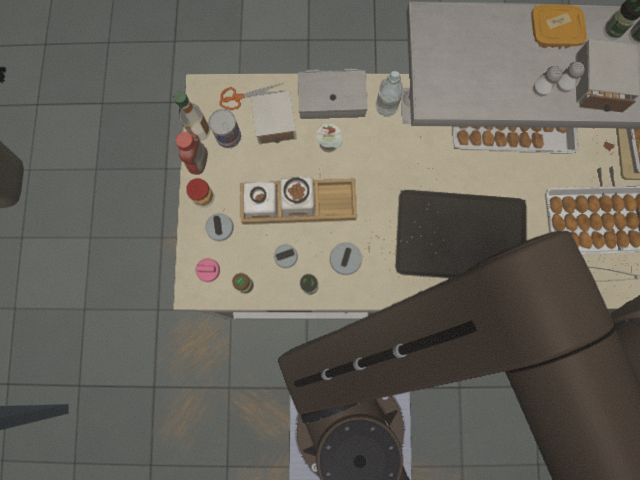

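View pics/side0.png

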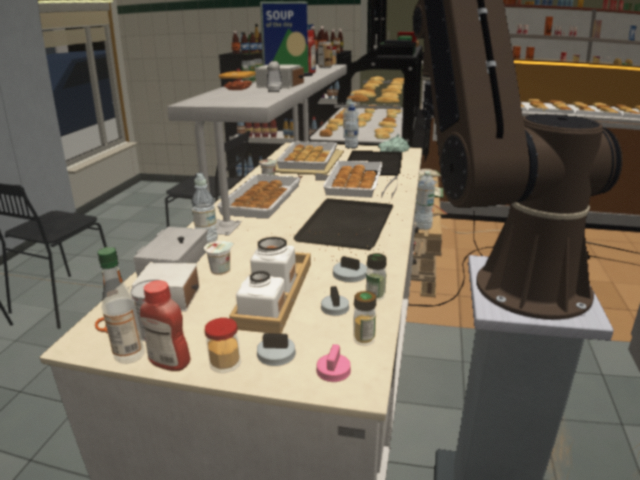

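Top view: rack with two canisters, smaller neck at (260,197), larger at (297,190), and the right bay is empty. Steel lids are at (219,227), (286,256) and (346,258). The pink look-alike at (207,269) is not meant. The tray is at (461,233). Next I'll measure sizes and positions.

```bash
cat > h.py <<'E'
from station import env
import cv2,numpy as np
from scipy.spatial.transform import Rotation as R
def q2m(q): return R.from_quat([q[1],q[2],q[3],q[0]]).as_matrix()
def pose(name,s=None):
    i=env.camera_info(name)
    if name!="wrist": return i["mtx"],i["distortion"],i["cam_to_world"]
    s=s or env.read_state();T=np.eye(4);T[:3,:3]=q2m(s["tool_rot"]);T[:3,3]=s["eef_pos"]
    return i["mtx"],i["distortion"],T@i["tool_from_camera"]
def cast(P,uv,z):
    K,D,T=P
    n=cv2.undistortPoints(np.array(uv,float).reshape(-1,1,2),K,D).reshape(-1,2)
    d=np.c_[n,np.ones(len(n))]@T[:3,:3].T;c=T[:3,3]
    return c+d*((z-c[2])/d[:,2])[:,None]
def proj(P,X):
    K,D,T=P;Ti=np.linalg.inv(T)
    return cv2.projectPoints(np.array(X,float).reshape(-1,1,3),cv2.Rodrigues(Ti[:3,:3])[0],Ti[:3,3],K,D)[0].reshape(-1,2)
def barmask(im,thr=60): return (im.max(2)<thr).astype(np.uint8)
def st():
    s=env.read_state();Rm=q2m(s["tool_rot"])
    print("t%.2f pos"%s["t"],s["eef_pos"].round(1),"yawy %.2f"%np.degrees(np.arctan2(Rm[1,1],Rm[0,1])),"zax",Rm[:,2].round(4),"F",s["wrist_force"].round(1),"M",s["torque"].round(3),"w %.1f g %.0f"%(s["width"],s["gripper_force"]),"q6 %.2f"%s["qpos"][5]);return s
E
python3 - <<'E'
from h import *
im=cv2.imread("pics/top0.png");P=pose("top")
hsv=cv2.cvtColor(im,cv2.COLOR_BGR2HSV)
for n,(u,v) in dict(A=(219,227),B=(286,256),C=(346,258)).items():
    r=24;c=im[v-r:v+r,u-r:u+r].astype(int)
    lid=((c[...,2]-c[...,0]<12)).astype(np.uint8)   # not beige: grey/black
    k,l,s,ce=cv2.connectedComponentsWithStats(lid);j=l[r,r] or 1+s[1:,4].argmax()
    m=(l==j).astype(np.uint8);cn=max(cv2.findContours(m,0,1)[0],key=cv2.contourArea)
    e=cv2.fitEllipse(cn);cen=np.array(e[0])+[u-r,v-r]
    b=(m>0)&(c.max(2)<70);y,x=np.nonzero(b)
    pts=cast(P,np.c_[x+u-r,y+v-r],45)[:,:2];mu=pts.mean(0);w,V=np.linalg.eigh(np.cov((pts-mu).T))
    print(n,cen.round(1),"axes",np.round(e[1],1),"ctr",cast(P,[cen],12)[0].round(0),"diam",np.array(e[1])*1.51e3/557,"bar",mu.round(0),np.degrees(np.arctan2(V[1,1],V[0,1])).round(0))
big=im[165:285,180:380];cv2.imwrite("pics/crop0.png",cv2.resize(big,None,fx=4,fy=4,interpolation=cv2.INTER_CUBIC))
print("rackcorn z36",cast(P,[(242,181),(354,179),(356,220),(240,222)],36).round(0).tolist())
print("tray z15",cast(P,[(400,191),(525,198),(523,279),(398,273)],15).round(0).tolist())
E
```

```text
A [218.9 226.8] axes [26.  26.5] ctr [544. 361.  12.] diam [70.61104509 71.96872876] bar [543. 360.] -167.0
B [285.2 255.8] axes [22.  22.3] ctr [463. 176.  12.] diam [59.76285938 60.53735195] bar [461. 175.] 109.0
C [345.4 258.3] axes [30.7 31. ] ctr [456.  11.  12.] diam [83.32333573 84.16562175] bar [455.  11.] 164.0
rackcorn z36 [[669.0, 297.0, 36.0], [674.0, -14.0, 36.0], [558.0, -18.0, 36.0], [552.0, 299.0, 36.0]]
tray z15 [[646.0, -144.0, 15.0], [626.0, -497.0, 15.0], [397.0, -475.0, 15.0], [415.0, -132.0, 15.0]]
```

View pics/crop0.png

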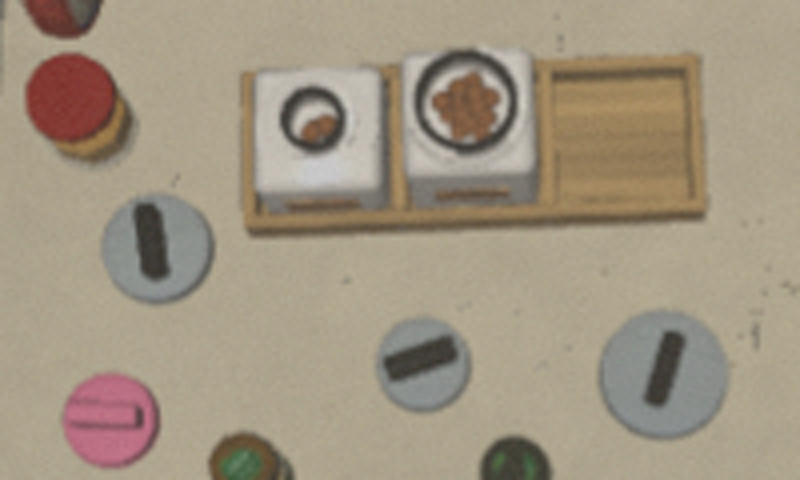

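Candidates by diameter (measured about 6 mm low):
- A, px (219,227), about 71 mm → lid_medium (78 mm).
- B, px (286,256), about 60 mm → lid_small (66 mm).
- C, px (346,258), about 84 mm → lid_large (90 mm).
- The pink one at px (207,269) is excluded by colour.

The crop shows necks of about 41 mm (left bay, canister_small) and 65 mm (middle bay, canister_large). The medium canister is absent. I'll start with B.

>>> {"method": "move_arm", "body": {
  "deltas": [
    [[3.1,4.3,0,0,0,0.092],[3.1,4.3,0,0,0,0.092],[3.1,4.3,0,0,0,0.092],[3.1,4.3,0,0,0,0.092],[3.1,4.3,0,0,0,0.092],[3.1,4.3,0,0,0,0.092],[3.1,4.3,0,0,0,0.092],[3.1,4.3,0,0,0,0.092]]
  ]
}}

```text
t: 1.1
eef_pos: [519.6, -245.3, 404.5]
tool_rot: [-0.0, 0.834, 0.552, -0.0]
wrist_force: [0.4, -0.8, -0.2]
width: 85.4
gripper_force: 0.0
```

>>> {"method": "move_arm", "body": {
  "deltas": [
    [[-0.7,5.3,-1.3,0,0,0.092],[-0.7,5.3,-1.3,0,0,0.092],[-0.7,5.3,-1.3,0,0,0.092],[-0.7,5.3,-1.3,0,0,0.092],[-0.7,5.3,-1.3,0,0,0.092],[-0.7,5.3,-1.3,0,0,0.092],[-0.7,5.3,-1.3,0,0,0.092],[-0.7,5.3,-1.3,0,0,0.092]]
  ]
}}

```text
t: 2.1
eef_pos: [462.4, 178.8, 300.2]
tool_rot: [0.0, 0.58, 0.815, 0.0]
wrist_force: [0.6, 0.8, 0.1]
width: 85.5
gripper_force: 0.0
```

>>> {"method": "move_arm", "body": {
  "deltas": [
    [[0,0,0,0,0,0],[0,0,0,0,0,0]]
  ]
}}

```text
t: 2.35
eef_pos: [462.8, 177.1, 300.6]
tool_rot: [-0.0, 0.581, 0.814, -0.0]
wrist_force: [0.5, -0.2, 0.5]
width: 85.4
gripper_force: 0.0
```

```bash
python3 - <<'E'
from h import *
s=st();P=pose("wrist",s);im=env.camera("wrist");cv2.imwrite("pics/w1.png",im)
print(proj(P,[(462,175,45),(611,244,105),(613,141,135)]).round(0))
E
```

```text
t2.35 pos [462.8 177.1 300.6] yawy 18.98 zax [-4.e-04 -3.e-04 -1.e+00] F [ 0.5 -0.2  0.5] M [-0.024 -0.025 -0.016] w 85.4 g 0 q6 -0.03
[[321. 248.]
 [623. 251.]
 [566. 443.]]
```

View pics/w1.png

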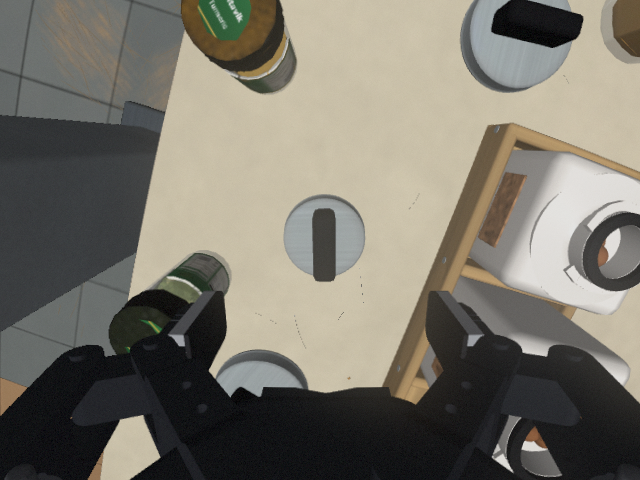

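The wrist view shows lid_small at (324,236) with its bar (324,245) square to the fingers. The spice jar at (165,310) is near the left finger, so I'll narrow the opening before descending.

```bash
cat >> h.py <<'E'
def lidfit(im,P,uv,zb=0,r=70,thr=75,off=16):
    """centre of lid from light disc (z=zb+18) and black bar top (z=zb+45)"""
    u,v=map(int,uv);y0,x0=max(v-r,0),max(u-r,0);c=im[y0:v+r,x0:u+r].astype(int)
    dark=(c.max(2)<thr);m=((c[...,2]-c[...,0]<off)).astype(np.uint8)
    _,l,s,ce=cv2.connectedComponentsWithStats(dark.astype(np.uint8))
    j=min([k for k in range(1,len(s)) if s[k,4]>60],key=lambda k:np.hypot(*(ce[k]-[u-x0,v-y0])))
    y,x=np.nonzero(l==j);rect=cv2.minAreaRect(np.c_[x,y].astype(np.float32))
    b=cast(P,cv2.boxPoints(rect)+[x0,y0],zb+45)[:,:2];e=[b[1]-b[0],b[2]-b[1]];L=max(e,key=np.linalg.norm)
    print("bar ctr",b.mean(0).round(1),"LxW",[round(float(np.linalg.norm(k)),1) for k in e],"axis %.1f"%(np.degrees(np.arctan2(L[1],L[0]))%180))
    _,l,s,ce=cv2.connectedComponentsWithStats(m);j=l[int(ce[0][1]) if 0 else v-y0,u-x0]
    cn=max(cv2.findContours((l==j).astype(np.uint8),0,1)[0],key=cv2.contourArea);h=cv2.convexHull(cn).reshape(-1,2)+[x0,y0]
    w=cast(P,h,zb+18)[:,:2];(cx,cy),rad=cv2.minEnclosingCircle(w.astype(np.float32));print("disc ctr",round(cx,1),round(cy,1),"diam",round(2*rad,1))
E
python3 - <<'E'
from h import *
s=st();P=pose("wrist",s);im=cv2.imread("pics/w1.png");lidfit(im,P,(324,240),r=60)
T=pose("top");print(cast(T,[(308,276),(242,276)],105))
E
```

```text
t2.40 pos [463.  176.5 300.8] yawy 18.92 zax [-1.e-04 -2.e-04 -1.e+00] F [ 0.  -0.9  0.7] M [ 0.003 -0.019  0.008] w 85.6 g 0 q6 -0.03
bar ctr [463.3 176.7] LxW [14.1, 51.3] axis 109.4
disc ctr 464.6 174.2 diam 70.0
[[394.92642762 110.05603968 105.        ]
 [394.79716333 279.09728698 105.        ]]
```

>>> {"method": "move_arm", "body": {
  "deltas": [
    [[0,0,-1.5,0,0,0.008],[0,0,-2.0,0,0,0],[0,0,-2.0,0,0,0],[0,0,-2.0,0,0,0],[0,0,-1.5,0,0,0],[0,0,-1.0,0,0,0],[0,0,-0.6,0,0,0],[0,0,0,0,0,0]]
  ],
  "hand": 0.5,
  "squeeze": 70
}}

```text
t: 3.4
eef_pos: [462.9, 177.1, 194.5]
tool_rot: [-0.0, 0.578, 0.816, -0.0]
wrist_force: [0.1, 0.3, 0.0]
width: 42.3
gripper_force: 0.0
```

>>> {"method": "move_arm", "body": {
  "deltas": [
    [[0,0,0,0,0,0],[0,0,0,0,0,0],[0,0,0,0,0,0],[0,0,0,0,0,0]]
  ],
  "hand": 0.0
}}

```text
t: 3.9
eef_pos: [463.0, 177.3, 195.3]
tool_rot: [0.0, 0.578, 0.816, 0.0]
wrist_force: [-1.0, -0.5, 5.2]
width: 14.4
gripper_force: 68.2
```

```bash
python3 -c "
from h import *
st()"
```

```text
t3.90 pos [463.  177.3 195.3] yawy 19.44 zax [ 9.e-04  3.e-04 -1.e+00] F [-1.  -0.5  5.2] M [ 0.008  0.117 -0.04 ] w 14.4 g 68 q6 -0.03
```

>>> {"method": "move_arm", "body": {
  "deltas": [
    [[0,0,1,0,0,0],[0,0,2.5,0,0,0],[0,0,4,0,0,0],[0,0,4,0,0,0],[0,0,3.5,0,0,0],[0,0,1.5,0,0,0]]
  ]
}}

```text
t: 4.65
eef_pos: [463.0, 177.2, 362.2]
tool_rot: [0.001, 0.578, 0.816, 0.001]
wrist_force: [-0.3, 0.2, -1.4]
width: 14.7
gripper_force: 68.4
```

>>> {"method": "move_arm", "body": {
  "deltas": [
    [[2.6,0.8,0,0,0,0.156],[2.6,0.8,0,0,0,0.156],[2.7,0.8,0,0,0,0.156],[2.7,0.8,0,0,0,0.156],[2.7,0.8,0,0,0,0.156],[2.7,0.8,0,0,0,0.156],[2.6,0.8,0,0,0,0.156],[2.6,0.9,0,0,0,0.156]]
  ]
}}

```text
t: 5.65
eef_pos: [675.4, 242.2, 358.9]
tool_rot: [-0.001, -0.011, 1.0, -0.0]
wrist_force: [-0.0, 0.1, -0.9]
width: 14.4
gripper_force: 73.3
```

>>> {"method": "move_arm", "body": {
  "deltas": [
    [[0,0,0,0,0,0],[0,0,0,0,0,0]]
  ]
}}

```text
t: 5.9
eef_pos: [674.2, 241.9, 359.0]
tool_rot: [-0.001, -0.007, 1.0, -0.0]
wrist_force: [-0.2, 0.7, -1.6]
width: 14.3
gripper_force: 73.3
```

```bash
python3 - <<'E'
from h import *
s=st();P=pose("wrist",s);im=env.camera("wrist");cv2.imwrite("pics/w2.png",im)
np.savez("pics/w2.npz",T=P[2])
print(proj(P,[(611,244,105),(613,141,135)]).round(0))
E
```

```text
t5.90 pos [674.2 241.9 359. ] yawy 90.82 zax [-1.6e-03 -5.0e-04 -1.0e+00] F [-0.2  0.7 -1.6] M [ 0.048 -0.053  0.055] w 14.3 g 73 q6 -1.28
[[330. 150.]
 [148. 153.]]
```

View pics/w2.png

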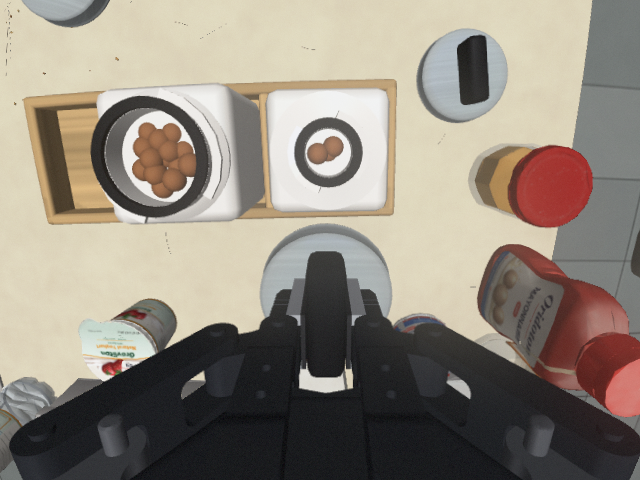

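The wrist view shows the small mouth ring at (328,152), the large one at (151,157), and the held lid disc at about (326,285).

```bash
cat >> h.py <<'E'
def ring(im,P,uv,z,r,thr=70):
    u,v=map(int,uv);c=im[v-r:v+r,u-r:u+r]
    m=(c.max(2)<thr).astype(np.uint8);_,l,s,_=cv2.connectedComponentsWithStats(m);j=1+s[1:,4].argmax()
    cn=max(cv2.findContours((l==j).astype(np.uint8),0,1)[0],key=cv2.contourArea)
    h=cv2.convexHull(cn).reshape(-1,2)+[u-r,v-r];w=cast(P,h,z)[:,:2]
    e=cv2.fitEllipse(w.astype(np.float32));print("ring ctr",np.round(e[0],1),"ax",np.round(e[1],1));return np.array(e[0])
E
python3 - <<'E'
from h import *
im=cv2.imread("pics/w2.png");K,D,_=pose("wrist");P=(K,D,np.load("pics/w2.npz")["T"])
a=ring(im,P,(328,152),105,45);b=ring(im,P,(151,157),135,72)
d=a-b;print("spacing",np.linalg.norm(d),"yaw",np.degrees(np.arctan2(-d[0],d[1])))
# held lid disc arc: bright-blue-grey pixels, upper edge per column
z=359-195+18.
g=im.astype(int);pts=[]
for u in range(270,384,4):
    col=g[200:330,u];ok=(col[:,2]-col[:,0]<4)&(col.max(1)>130)
    v=np.nonzero(ok)[0]
    if len(v): pts.append((u,200+v[0]))
w=cast(P,pts,z)[:,:2]
A=np.c_[2*w,np.ones(len(w))];x=np.linalg.lstsq(A,(w**2).sum(1),rcond=None)[0]
print("lid circ",x[:2],"R",np.sqrt(x[2]+x[0]**2+x[1]**2), pts[::4])
E
```

```text
Traceback (most recent call last):
  File "h.py", line 36, in ring
    m=(c.max(2)<thr).astype(np.uint8);_,l,s,_=cv2.connectedComponentsWithStats(m);j=1+s[1:,4].argmax()
                                                                                      ~~~~~~~~~~~~~~^^
ValueError: attempt to get argmax of an empty sequence
```

```bash
cat > m2.py <<'E'
from h import *
im=cv2.imread("pics/w2.png");K,D,_=pose("wrist");P=(K,D,np.load("pics/w2.npz")["T"])
print(im[140:160:5,298].tolist())
a=ring(im,P,(328,152),105,45,110);b=ring(im,P,(151,157),135,72,110)
d=a-b;print("spacing",np.linalg.norm(d),"yaw",np.degrees(np.arctan2(-d[0],d[1])))
z=359-195+18.
g=im.astype(int);pts=[]
for u in range(270,384,4):
    col=g[200:330,u];ok=(col[:,2]-col[:,0]<4)&(col.max(1)>130)
    v=np.nonzero(ok)[0]
    if len(v): pts.append((u,200+v[0]))
w=cast(P,pts,z)[:,:2]
A=np.c_[2*w,np.ones(len(w))];x=np.linalg.lstsq(A,(w**2).sum(1),rcond=None)[0]
print("lid circ",x[:2],"R",np.sqrt(x[2]+x[0]**2+x[1]**2), pts[::4])
E
python3 m2.py
```

```text
[[78, 81, 84], [76, 77, 79], [78, 79, 82], [78, 82, 83]]
ring ctr [612.6 242.9] ax [43.1 43.3]
ring ctr [616.4 141.4] ax [68. 70.]
spacing 101.61632807131414 yaw 2.14416844466973
lid circ [670.09968073 242.51282049] R 28.166165391533486 [(270, np.int64(261)), (286, np.int64(237)), (302, np.int64(228)), (318, np.int64(224)), (334, np.int64(224)), (350, np.int64(228)), (366, np.int64(238)), (382, np.int64(256))]
```

>>> {"method": "move_arm", "body": {
  "deltas": [
    [[-1.5,0,0,0,0,0.006],[-1.8,0.1,0,0,0,0.006],[-1.8,0,0,0,0,0],[-1.1,0,-0.5,0,0,0],[0,0,-2,0,0,0],[0,0,-1.8,0,0,0],[0,0,-0.8,0,0,0],[0,0,0,0,0,0]]
  ]
}}

```text
t: 6.95
eef_pos: [612.8, 243.0, 307.9]
tool_rot: [-0.001, -0.014, 1.0, -0.0]
wrist_force: [-0.8, -0.1, -0.4]
width: 14.5
gripper_force: 73.3
```

>>> {"method": "move_arm", "body": {
  "deltas": [
    [[0,0,0,0,0,0],[0,0,0,0,0,0]]
  ]
}}

```text
t: 7.2
eef_pos: [613.1, 243.2, 309.3]
tool_rot: [0.0, -0.014, 1.0, 0.0]
wrist_force: [0.0, 0.0, -0.6]
width: 14.5
gripper_force: 73.3
```

```bash
python3 - <<'E'
from h import *
st()
im=cv2.imread("pics/top0.png");P=pose("top")
ring(im,P,(258,195),105,12,110);ring(im,P,(296,190),135,15,110)
E
```

```text
t7.20 pos [613.1 243.2 309.3] yawy 91.61 zax [ 9.e-04  3.e-04 -1.e+00] F [ 0.   0.  -0.6] M [0.007 0.028 0.018] w 14.5 g 73 q6 -1.27
ring ctr [611.  243.6] ax [40.3 44.4]
ring ctr [614.7 141.2] ax [64.6 67.6]
```

>>> {"method": "move_arm", "body": {
  "deltas": [
    [[-0.08,0,-0.4,0,0,0],[0,0,-0.4,0,0,0],[0,0,-0.3,0,0,0],[0,0,-0.2,0,0,0],[0,0,-0.2,0,0,0],[0,0,0,0,0,0]]
  ]
}}

```text
t: 7.95
eef_pos: [612.3, 243.2, 295.0]
tool_rot: [0.001, -0.014, 1.0, 0.0]
wrist_force: [-3.6, -2.2, 21.2]
width: 14.4
gripper_force: 76.5
```

>>> {"method": "move_arm", "body": {
  "deltas": [
    [[0,0,-0.15,0,0,0],[0,0,-0.15,0,0,0],[0,0,0,0,0,0]]
  ]
}}

```text
t: 8.32
eef_pos: [613.0, 243.3, 293.0]
tool_rot: [0.002, -0.014, 1.0, 0.0]
wrist_force: [-2.0, -3.6, 28.0]
width: 14.4
gripper_force: 78.4
```

```bash
python3 -c "
from h import *
st()"
```

```text
t8.32 pos [613.  243.3 293. ] yawy 91.62 zax [ 3.6e-03  9.0e-04 -1.0e+00] F [-2.  -3.6 28. ] M [-0.649  1.088  0.07 ] w 14.4 g 78 q6 -1.27
```

>>> {"method": "move_arm", "body": {
  "deltas": [
    [[0,0,0.6,0,0,0],[0,0,0.8,0,0,0],[-0.2,0,0,0,0,0],[0,0,0,0,0,0],[0,0,0,0,0,0]]
  ]
}}

```text
t: 8.95
eef_pos: [609.9, 243.1, 304.3]
tool_rot: [-0.0, -0.014, 1.0, -0.0]
wrist_force: [-0.9, 0.3, -0.7]
width: 14.4
gripper_force: 74.0
```

```bash
python3 -c "
from h import *
st();cv2.imwrite('pics/w3.png',env.camera('wrist')[100:480])
im=env.camera('side');cv2.imwrite('pics/s3.png',cv2.resize(im[170:330,180:400],None,fx=3,fy=3))"
```

```text
t8.95 pos [609.9 243.1 304.3] yawy 91.62 zax [-6.e-04 -2.e-04 -1.e+00] F [-0.9  0.3 -0.7] M [0.039 0.016 0.028] w 14.4 g 74 q6 -1.27
```

View pics/w3.png

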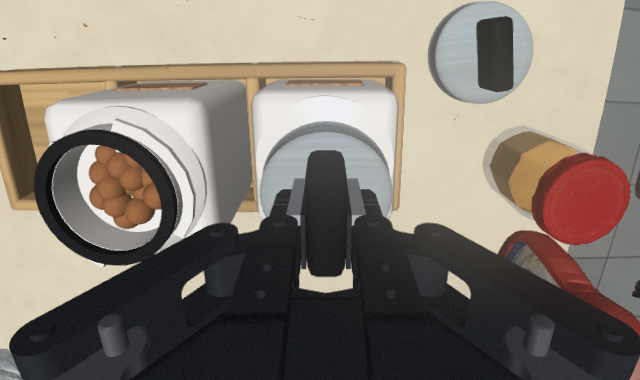

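The lid is still in the grip, its front edge at (326,222), perhaps pitched slightly. I'll recentre and try again.

>>> {"method": "move_arm", "body": {
  "deltas": [
    [[0.1,0,-0.3,0,0,0],[0,0,-0.3,0,0,0],[0,0,-0.2,0,0,0],[0,0,-0.15,0,0,0],[0,0,0,0,0,0]]
  ]
}}

```text
t: 9.68
eef_pos: [610.9, 243.1, 295.0]
tool_rot: [-0.0, -0.014, 1.0, -0.0]
wrist_force: [-0.9, -0.2, -1.0]
width: 14.8
gripper_force: 73.9
```

```bash
python3 -c "
from h import *
st()"
```

```text
t9.68 pos [610.9 243.1 295. ] yawy 91.62 zax [-6.e-04 -2.e-04 -1.e+00] F [-0.9 -0.2 -1. ] M [-0.011  0.237  0.027] w 14.8 g 74 q6 -1.27
```

No contact at 295 mm now, so the lid has dropped over the neck. Continuing to the seal.

>>> {"method": "move_arm", "body": {
  "deltas": [
    [[0,0,-0.2,0,0,0],[0,0,-0.2,0,0,0],[0,0,-0.1,0,0,0],[0,0,0,0,0,0]]
  ]
}}

```text
t: 10.18
eef_pos: [611.0, 243.1, 290.0]
tool_rot: [-0.0, -0.014, 1.0, -0.0]
wrist_force: [-2.1, -0.2, -1.8]
width: 14.3
gripper_force: 74.0
```

>>> {"method": "move_arm", "body": {
  "deltas": [
    [[0,0,-0.1,0,0,0],[0,0,-0.1,0,0,0],[0,0,-0.05,0,0,0],[0,0,0,0,0,0]]
  ]
}}

```text
t: 10.68
eef_pos: [611.1, 243.1, 287.7]
tool_rot: [-0.0, -0.014, 1.0, -0.0]
wrist_force: [-3.0, 1.1, -0.1]
width: 14.7
gripper_force: 74.1
```

```bash
python3 -c "
from h import *
st()"
```

```text
t10.68 pos [611.1 243.1 287.7] yawy 91.62 zax [-0. -0. -1.] F [-3.   1.1 -0.1] M [-0.03   0.585 -0.026] w 14.7 g 74 q6 -1.27
```

>>> {"method": "move_arm", "body": {
  "deltas": [
    [[-0.05,0,-0.1,0,0,0],[0,0,-0.05,0,0,0],[0,0,0,0,0,0]]
  ]
}}

```text
t: 11.05
eef_pos: [610.7, 243.2, 286.4]
tool_rot: [0.0, -0.014, 1.0, 0.0]
wrist_force: [-3.2, -0.1, 2.7]
width: 14.6
gripper_force: 74.5
```

>>> {"method": "move_arm", "body": {
  "deltas": [
    [[0,0,-0.05,0,0,0],[0,0,-0.05,0,0,0],[0,0,0,0,0,0]]
  ]
}}

```text
t: 11.42
eef_pos: [610.7, 243.2, 285.7]
tool_rot: [0.0, -0.014, 1.0, 0.0]
wrist_force: [-3.4, -0.1, 8.7]
width: 14.8
gripper_force: 75.4
```

```bash
python3 -c "
from h import *
st()"
```

```text
t11.43 pos [610.7 243.2 285.7] yawy 91.62 zax [ 7.e-04  2.e-04 -1.e+00] F [-3.4 -0.1  8.7] M [-0.158  0.544 -0.014] w 14.8 g 75 q6 -1.27
```

Seated on the seal at 8.7 N, with the lid level. Now turning it clockwise through the free run.

>>> {"method": "move_arm", "body": {
  "deltas": [
    [[0,0,0.05,0,0,-0.04],[0,0,0,0,0,-0.07],[0,0,0,0,0,-0.07],[0,0,0,0,0,-0.07],[0,0,0,0,0,-0.07],[0,0,0,0,0,-0.07],[0,0,0,0,0,-0.07],[0,0,0,0,0,-0.04]]
  ]
}}

```text
t: 12.42
eef_pos: [611.0, 243.3, 286.1]
tool_rot: [0.001, 0.235, 0.972, 0.0]
wrist_force: [-0.1, 1.3, 2.5]
width: 14.6
gripper_force: 74.5
```

```bash
python3 -c "
from h import *
st()"
```

```text
t12.43 pos [611.  243.3 286.1] yawy 62.87 zax [ 1.6e-03  5.0e-04 -1.0e+00] F [-0.1  1.3  2.5] M [-0.029 -0.202  0.165] w 14.6 g 75 q6 -0.76
```

>>> {"method": "move_arm", "body": {
  "deltas": [
    [[0,0,0,0,0,-0.03],[0,0,0,0,0,-0.03],[0,0,0,0,0,-0.03],[0,0,-0.01,0,0,-0.03],[0,0,0,0,0,-0.03],[0,0,-0.01,0,0,-0.03],[0,0,0,0,0,-0.02],[0,0,-0.01,0,0,-0.01]]
  ]
}}

```text
t: 13.42
eef_pos: [610.6, 243.2, 285.6]
tool_rot: [0.0, 0.335, 0.942, 0.0]
wrist_force: [1.0, 0.5, 6.3]
width: 14.7
gripper_force: 74.9
```

```bash
python3 -c "
from h import *
st()"
```

```text
t13.43 pos [610.6 243.2 285.6] yawy 50.85 zax [ 3.e-04  1.e-04 -1.e+00] F [1.  0.5 6.3] M [-0.088 -0.512  0.224] w 14.7 g 75 q6 -0.55
```

>>> {"method": "move_arm", "body": {
  "deltas": [
    [[0,0,0,0,0,-0.02],[0,0,0,0,0,-0.02],[0,0,0,0,0,-0.02],[0,0,0,0,0,-0.02],[0,0,0,0,0,-0.02],[0,0,0,0,0,-0.02],[0,0,0,0,0,-0.01],[0,0,-0.01,0,0,-0.006]]
  ]
}}

```text
t: 14.42
eef_pos: [610.5, 243.1, 285.3]
tool_rot: [-0.0, 0.398, 0.917, -0.0]
wrist_force: [0.6, -0.9, 6.4]
width: 14.7
gripper_force: 74.9
```

```bash
python3 -c "
from h import *
st()"
```

```text
t14.43 pos [610.5 243.1 285.3] yawy 43.11 zax [-3.e-04 -1.e-04 -1.e+00] F [ 0.6 -0.9  6.4] M [-0.255 -0.265  0.266] w 14.7 g 75 q6 -0.42
```

>>> {"method": "move_arm", "body": {
  "deltas": [
    [[0,0,0,0,0,-0.01],[0,0,0,0,0,-0.01],[0,0,-0.02,0,0,-0.01],[0,0,0,0,0,-0.008],[0,0,0,0,0,-0.006],[0,0,-0.02,0,0,-0.006],[0,0,0,0,0,-0.006],[0,0,0,0,0,-0.006]]
  ]
}}

```text
t: 15.42
eef_pos: [610.5, 243.1, 285.1]
tool_rot: [-0.0, 0.426, 0.905, -0.0]
wrist_force: [-0.6, -0.1, 9.3]
width: 14.7
gripper_force: 75.3
```

```bash
python3 -c "
from h import *
st()"
```

```text
t15.43 pos [610.5 243.1 285.1] yawy 39.56 zax [-1.e-04 -1.e-04 -1.e+00] F [-0.6 -0.1  9.3] M [-0.349 -0.221  0.187] w 14.7 g 75 q6 -0.36
```

>>> {"method": "move_arm", "body": {
  "deltas": [
    [[0,0,0.04,0,0,-0.012],[0,0,0,0,0,-0.012],[0,0,0,0,0,-0.012],[0,0,0,0,0,-0.012],[0,0,0,0,0,-0.012],[0,0,0,0,0,-0.008],[0,0,0,0,0,-0.006],[0,0,0,0,0,-0.006]]
  ]
}}

```text
t: 16.42
eef_pos: [610.3, 243.0, 285.1]
tool_rot: [-0.0, 0.462, 0.887, -0.0]
wrist_force: [-3.6, -2.8, 4.7]
width: 14.7
gripper_force: 74.8
```

```bash
python3 -c "
from h import *
st()"
```

```text
t16.43 pos [610.3 243.  285.1] yawy 34.99 zax [-7.e-04 -4.e-04 -1.e+00] F [-3.6 -2.8  4.7] M [-1.036  0.189  0.399] w 14.7 g 75 q6 -0.28
```

>>> {"method": "move_arm", "body": {
  "deltas": [
    [[0,0,0,0,0,-0.01],[0,0,0,0,0,-0.01],[0,0,0,0,0,-0.006],[0,0,0,0,0,-0.006],[0,0,0,0,0,-0.006],[0,0,0,0,0,-0.006],[0,0,0,0,0,-0.006],[0,0,0,0,0,-0.006]]
  ]
}}

```text
t: 17.42
eef_pos: [610.5, 243.1, 285.3]
tool_rot: [-0.0, 0.487, 0.874, -0.0]
wrist_force: [-3.4, -4.1, 3.2]
width: 14.3
gripper_force: 74.6
```

```bash
python3 -c "
from h import *
st()"
```

```text
t17.43 pos [610.5 243.1 285.3] yawy 31.78 zax [-1.e-04 -0.e+00 -1.e+00] F [-3.4 -4.1  3.2] M [-1.182  0.325  0.405] w 14.3 g 75 q6 -0.22
```

>>> {"method": "move_arm", "body": {
  "deltas": [
    [[-0.04,-0.05,0,0,0,-0.006],[0,0,0,0,0,-0.006],[0,0,0,0,0,-0.006],[0,0,0,0,0,-0.006],[0,0,0,0,0,-0.006],[0,0,0,0,0,-0.006],[0,0,0,0,0,-0.006],[0,0,0,0,0,-0.006]]
  ]
}}

```text
t: 18.42
eef_pos: [610.1, 242.6, 285.3]
tool_rot: [-0.0, 0.507, 0.862, -0.0]
wrist_force: [-1.6, 0.8, 0.6]
width: 14.6
gripper_force: 74.3
```

```bash
python3 -c "
from h import *
st()"
```

```text
t18.43 pos [610.1 242.6 285.3] yawy 29.03 zax [-1.e-04 -0.e+00 -1.e+00] F [-1.6  0.8  0.6] M [-0.56   0.101  0.451] w 14.6 g 74 q6 -0.17
```

Small lid: 62.6° turned and 0.45 N m, so both readings are inside the snug window. Releasing and going for lid_large.

>>> {"method": "move_arm", "body": {
  "deltas": [
    [[0,0,0,0,0,0],[0,0,0,0,0,0],[0,0,0,0,0,0],[0,0,2,0,0,0],[0,0,3,0,0,0],[0,0,3,0,0,0],[0,0,0,0,0,0]]
  ],
  "hand": 0.55
}}

```text
t: 19.3
eef_pos: [611.0, 242.9, 369.3]
tool_rot: [0.002, 0.507, 0.862, 0.002]
wrist_force: [-0.0, 0.9, 0.6]
width: 46.8
gripper_force: 0.0
```

```bash
python3 - <<'E'
from h import *
s=st();P=pose("wrist",s);im=env.camera("wrist");cv2.imwrite("pics/w4.png",im)
lidfit(im,P,proj(P,[(611,243,140)])[0],zb=91,r=110,thr=75)
t=env.camera("top");cv2.imwrite("pics/top4.png",t);P=pose("top")
g=t.astype(int);m=((g[...,2]-g[...,0]<12)).astype(np.uint8);m[:, :]*=1
for u,v in[(219,227),(345,258)]:
    _,l,ss,ce=cv2.connectedComponentsWithStats(m[v-30:v+30,u-30:u+30]);j=1+ss[1:,4].argmax();print(ce[j]+[u-30,v-30],ss[j])
E
```

```text
t19.30 pos [611.  242.9 369.3] yawy 29.05 zax [ 0.0052  0.0018 -1.    ] F [-0.   0.9  0.6] M [-0.005 -0.019  0.005] w 46.8 g 0 q6 -0.17
bar ctr [610.4 244.3] LxW [14.6, 52.0] axis 119.5
disc ctr 605.2 201.6 diam 186.9
[206.0617284  242.97530864] [14 34  7 26 81]
[349.00176678 256.99293286] [ 20  15  27  33 566]
```

View pics/w4.png

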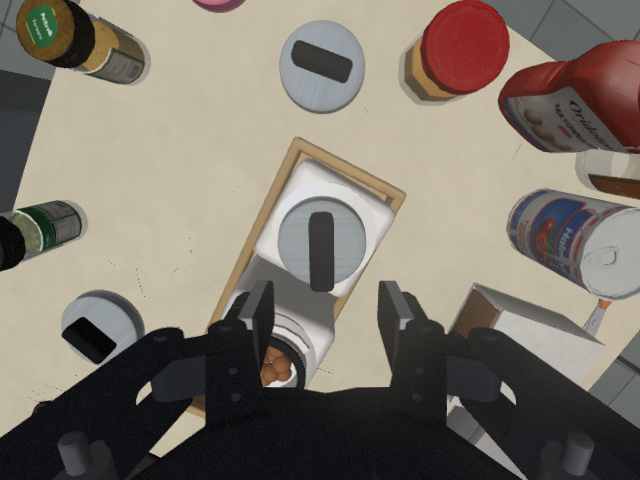

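lid_small is seated and level at (321,243), with its bar at about -60°. Now lid_large.

>>> {"method": "move_arm", "body": {
  "deltas": [
    [[-1.9,-2.9,0,0,0,0.098],[-1.9,-2.9,0,0,0,0.098],[-1.9,-2.9,-0.5,0,0,0.098],[-1.9,-2.9,-1,0,0,0.098],[-1.9,-2.9,-1.2,0,0,0.098],[-1.9,-2.9,-1.5,0,0,0.098],[-1.9,-2.9,-1.5,0,0,0.098],[-1.9,-2.9,-1.2,0,0,0.098]]
  ]
}}

```text
t: 20.4
eef_pos: [457.1, 9.8, 295.4]
tool_rot: [-0.001, 0.138, 0.99, -0.0]
wrist_force: [-0.1, -0.2, 1.0]
width: 47.2
gripper_force: 0.0
```

>>> {"method": "move_arm", "body": {
  "deltas": [
    [[0,0,0,0,0,0],[0,0,0,0,0,0]]
  ]
}}

```text
t: 20.65
eef_pos: [458.4, 10.7, 296.2]
tool_rot: [-0.0, 0.14, 0.99, 0.0]
wrist_force: [0.4, 0.5, 0.1]
width: 46.8
gripper_force: 0.0
```

```bash
python3 - <<'E'
from h import *
s=st();P=pose("wrist",s);im=env.camera("wrist");cv2.imwrite("pics/w5.png",im)
u=proj(P,[(456,11,40)])[0];print(u);lidfit(im,P,u,r=75)
E
```

```text
t20.65 pos [458.4  10.7 296.2] yawy 73.88 zax [-1.e-04  1.e-04 -1.e+00] F [0.4 0.5 0.1] M [-0.014  0.032  0.038] w 46.8 g 0 q6 -1.33
[323.54794384 240.15049752]
bar ctr [454.7  10.3] LxW [14.4, 51.2] axis 164.3
disc ctr 455.5 9.8 diam 88.9
```

>>> {"method": "move_arm", "body": {
  "deltas": [
    [[-0.3,-0.1,-1.5,0,0,0.007],[0,0,-2.0,0,0,0],[0,0,-2.0,0,0,0],[0,0,-2.0,0,0,0],[0,0,-1.5,0,0,0],[0,0,-0.7,0,0,0],[0,0,-0.3,0,0,0],[0,0,0,0,0,0]]
  ]
}}

```text
t: 21.7
eef_pos: [455.4, 9.8, 196.5]
tool_rot: [0.0, 0.136, 0.991, 0.0]
wrist_force: [0.6, 0.1, -0.5]
width: 47.1
gripper_force: 0.0
```

>>> {"method": "move_arm", "body": {
  "deltas": [
    [[0,0,0,0,0,0],[0,0,0,0,0,0],[0,0,0,0,0,0],[0,0,0,0,0,0]]
  ],
  "hand": 0.0,
  "squeeze": 90
}}

```text
t: 22.2
eef_pos: [455.3, 9.6, 196.9]
tool_rot: [0.0, 0.136, 0.991, 0.0]
wrist_force: [-1.4, 0.2, 11.0]
width: 13.6
gripper_force: 87.6
```

```bash
python3 -c "
from h import *
st()"
```

```text
t22.20 pos [455.3   9.6 196.9] yawy 74.34 zax [ 9.e-04 -0.e+00 -1.e+00] F [-1.4  0.2 11. ] M [ 0.003  0.306 -0.219] w 13.6 g 88 q6 -1.34
```

>>> {"method": "move_arm", "body": {
  "deltas": [
    [[0,0,1,0,0,0],[0,0,2.5,0,0,0],[0,0,4,0,0,0],[0,0,5,0,0,0],[0,0,4,0,0,0],[0,0,2,0,0,0]]
  ]
}}

```text
t: 22.95
eef_pos: [455.1, 9.6, 384.1]
tool_rot: [0.002, 0.136, 0.991, 0.0]
wrist_force: [0.5, 0.1, -1.3]
width: 14.2
gripper_force: 88.1
```

>>> {"method": "move_arm", "body": {
  "deltas": [
    [[2.9,1.6,0,0,0,0.039],[2.9,1.6,0,0,0,0.039],[3.0,1.7,0,0,0,0.039],[3.0,1.7,0,0,0,0.039],[3.0,1.7,0,0,0,0.039],[3.0,1.7,0,0,0,0.039],[3.0,1.7,0,0,0,0.039],[2.8,1.5,0,0,0,0.039]]
  ]
}}

```text
t: 23.95
eef_pos: [691.8, 142.2, 381.9]
tool_rot: [-0.0, -0.02, 1.0, -0.0]
wrist_force: [0.8, 0.0, -1.4]
width: 14.1
gripper_force: 88.2
```

>>> {"method": "move_arm", "body": {
  "deltas": [
    [[0,0,0,0,0,0],[0,0,0,0,0,0],[0,0,0,0,0,0]]
  ]
}}

```text
t: 24.32
eef_pos: [690.4, 141.2, 381.6]
tool_rot: [-0.0, -0.019, 1.0, -0.0]
wrist_force: [-0.6, 0.0, -0.7]
width: 13.9
gripper_force: 88.2
```

```bash
python3 - <<'E'
from h import *
s=st();P=pose("wrist",s);im=env.camera("wrist");cv2.imwrite("pics/w6.png",im);np.savez("pics/w6.npz",T=P[2])
u=proj(P,[(615.5,141.3,135)])[0];print(u);ring(im,P,u,135,66,110)
E
```

```text
t24.32 pos [690.4 141.2 381.6] yawy 92.21 zax [-4.e-04 -1.e-04 -1.e+00] F [-0.6  0.  -0.7] M [ 0.025  0.014 -0.024] w 13.9 g 88 q6 -1.45
[329.9919708  130.03805438]
ring ctr [615.9 140.4] ax [67.  67.4]
```

View pics/w6.png

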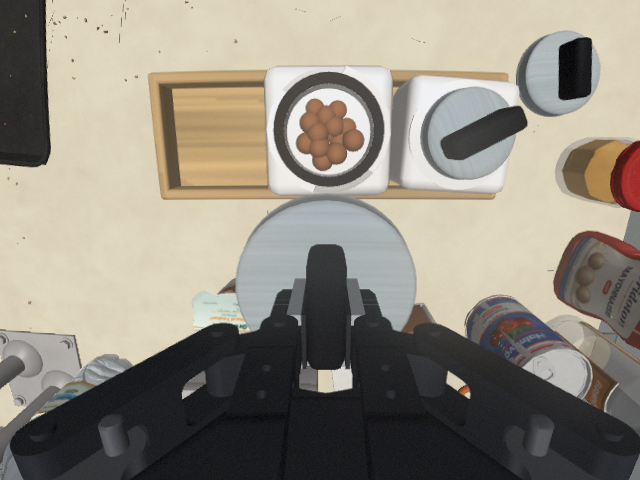

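The wrist view shows the large mouth ring at (329,130) and the held lid_large at (326,280). I'll check where the lid's disc sits in the grip.

```bash
python3 - <<'E'
from h import *
from scipy.optimize import least_squares
K,D,_=pose("wrist")
for f,R0,z,x0,us,tcp in(("w6",45,202.6,(690,141),range(250,404,6),(690.4,141.2)),("w2",33,181.7,(674,242),range(274,380,5),(674.2,241.9))):
    im=cv2.imread(f"pics/{f}.png").astype(int);P=(K,D,np.load(f"pics/{f}.npz")["T"]);pts=[]
    for u in us:
        c=im[190:300,u];v=np.nonzero((c[:,2]-c[:,0]<4)&(c.max(1)>130))[0]
        if len(v):pts.append((u,190+v[0]))
    w=cast(P,pts,z)[:,:2]
    for zz in(z,z-18):
        w=cast(P,pts,zz)[:,:2];r=least_squares(lambda p:np.hypot(*(w-p).T)-R0,x0,loss="soft_l1");print(f,zz,r.x-tcp,np.abs(r.fun).mean())
E
```

```text
w6 202.6 [0.51754758 0.32139456] 0.6098023518610203
w6 184.6 [2.40464405 0.38298486] 0.14684888999768966
w2 181.7 [1.3492395  0.46047881] 0.501541254105933
w2 163.7 [5.05946145 0.7099015 ] 0.21241312496641207
```

>>> {"method": "move_arm", "body": {
  "deltas": [
    [[-1.5,-0.05,0,0,0,0],[-2.2,0,0,0,0,0],[-2.2,0,0,0,0,0],[-1.3,0,0,0,0,0],[-0.35,0,-1,0,0,0],[0,0,-2,0,0,0],[0,0,-1.5,0,0,0],[0,0,0,0,0,0]]
  ]
}}

```text
t: 25.38
eef_pos: [615.5, 141.0, 334.7]
tool_rot: [-0.001, -0.02, 1.0, -0.0]
wrist_force: [-0.4, -0.0, -0.8]
width: 14.0
gripper_force: 88.2
```

>>> {"method": "move_arm", "body": {
  "deltas": [
    [[0,0,0,0,0,0],[0,0,0,0,0,0]]
  ]
}}

```text
t: 25.62
eef_pos: [616.0, 141.1, 336.9]
tool_rot: [0.0, -0.02, 1.0, 0.0]
wrist_force: [-0.0, 0.0, -0.2]
width: 14.1
gripper_force: 88.2
```

>>> {"method": "move_arm", "body": {
  "deltas": [
    [[-0.11,-0.04,-0.3,0,0,0],[0,0,-0.3,0,0,0],[0,0,-0.2,0,0,0],[0,0,-0.1,0,0,0],[0,0,0,0,0,0]]
  ]
}}

```text
t: 26.25
eef_pos: [614.6, 140.7, 327.2]
tool_rot: [-0.0, -0.02, 1.0, -0.0]
wrist_force: [0.2, -0.5, -1.0]
width: 14.5
gripper_force: 88.2
```

```bash
python3 -c "
from h import *
st()"
```

```text
t26.25 pos [614.6 140.7 327.2] yawy 92.25 zax [-1.e-04 -0.e+00 -1.e+00] F [ 0.2 -0.5 -1. ] M [ 0.001 -0.025  0.068] w 14.5 g 88 q6 -1.43
```

No contact at 327 mm, where the skirt should already be past the rim at about 332. Continuing down gently.

>>> {"method": "move_arm", "body": {
  "deltas": [
    [[0,0,-0.2,0,0,0],[0,0,-0.2,0,0,0],[0,0,-0.1,0,0,0],[0,0,0,0,0,0]]
  ]
}}

```text
t: 26.75
eef_pos: [614.5, 140.7, 322.2]
tool_rot: [-0.0, -0.02, 1.0, -0.0]
wrist_force: [0.5, 0.1, -1.7]
width: 14.1
gripper_force: 88.3
```

>>> {"method": "move_arm", "body": {
  "deltas": [
    [[0,0,-0.1,0,0,0],[0,0,-0.1,0,0,0],[0,0,0,0,0,0]]
  ]
}}

```text
t: 27.12
eef_pos: [614.5, 140.7, 320.2]
tool_rot: [-0.0, -0.02, 1.0, -0.0]
wrist_force: [-0.7, -0.1, -1.1]
width: 14.3
gripper_force: 88.3
```

```bash
python3 -c "
from h import *
st()"
```

```text
t27.12 pos [614.5 140.7 320.2] yawy 92.25 zax [-1.e-04 -0.e+00 -1.e+00] F [-0.7 -0.1 -1.1] M [ 0.029 -0.08  -0.027] w 14.3 g 88 q6 -1.43
```

>>> {"method": "move_arm", "body": {
  "deltas": [
    [[0,0,-0.08,0,0,0],[0,0,-0.08,0,0,0],[0,0,0,0,0,0]]
  ]
}}

```text
t: 27.5
eef_pos: [614.5, 140.7, 318.6]
tool_rot: [-0.0, -0.02, 1.0, -0.0]
wrist_force: [0.3, -0.7, -1.6]
width: 14.0
gripper_force: 88.3
```

>>> {"method": "move_arm", "body": {
  "deltas": [
    [[0,0,-0.06,0,0,0],[0,0,0,0,0,0]]
  ]
}}

```text
t: 27.75
eef_pos: [614.5, 140.7, 318.0]
tool_rot: [-0.0, -0.02, 1.0, -0.0]
wrist_force: [-0.5, 0.3, -1.4]
width: 14.3
gripper_force: 88.3
```

```bash
python3 -c "
from h import *
st()"
```

```text
t27.75 pos [614.5 140.7 318. ] yawy 92.25 zax [-1.e-04 -0.e+00 -1.e+00] F [-0.5  0.3 -1.4] M [ 0.042  0.041 -0.015] w 14.3 g 88 q6 -1.43
```

>>> {"method": "move_arm", "body": {
  "deltas": [
    [[0,0,-0.07,0,0,0],[0,0,0,0,0,0]]
  ]
}}

```text
t: 28.0
eef_pos: [614.6, 140.7, 317.6]
tool_rot: [0.0, -0.02, 1.0, 0.0]
wrist_force: [-0.7, -0.7, 2.0]
width: 14.1
gripper_force: 88.6
```

>>> {"method": "move_arm", "body": {
  "deltas": [
    [[0,0,-0.06,0,0,0],[0,0,0,0,0,0]]
  ]
}}

```text
t: 28.25
eef_pos: [614.6, 140.7, 317.2]
tool_rot: [0.0, -0.02, 1.0, 0.0]
wrist_force: [-2.8, 0.0, 7.2]
width: 13.8
gripper_force: 89.2
```

>>> {"method": "move_arm", "body": {
  "deltas": [
    [[0,0,-0.05,0,0,0],[0,0,0,0,0,0]]
  ]
}}

```text
t: 28.5
eef_pos: [614.6, 140.7, 316.9]
tool_rot: [0.0, -0.02, 1.0, 0.0]
wrist_force: [-3.6, -1.0, 10.4]
width: 14.0
gripper_force: 89.6
```

```bash
python3 -c "
from h import *
st()"
```

```text
t28.50 pos [614.6 140.7 316.9] yawy 92.25 zax [ 4.e-04  1.e-04 -1.e+00] F [-3.6 -1.  10.4] M [-0.081  0.643 -0.062] w 14.0 g 90 q6 -1.43
```

Seal contact at 317.8 mm. Turning clockwise.

>>> {"method": "move_arm", "body": {
  "deltas": [
    [[0,0,0.07,0,0,-0.04],[0,0,0,0,0,-0.07],[0,0,0,0,0,-0.07],[0,0,0,0,0,-0.07],[0,0,0,0,0,-0.07],[0,0,0,0,0,-0.07],[0,0,0,0,0,-0.07],[0,0,0,0,0,-0.04]]
  ]
}}

```text
t: 29.5
eef_pos: [614.8, 140.7, 317.4]
tool_rot: [0.0, 0.229, 0.973, 0.0]
wrist_force: [0.2, -0.2, 4.6]
width: 14.0
gripper_force: 89.0
```

```bash
python3 -c "
from h import *
st()"
```

```text
t29.50 pos [614.8 140.7 317.4] yawy 63.50 zax [ 1.e-03  1.e-04 -1.e+00] F [ 0.2 -0.2  4.6] M [-0.072  0.01   0.101] w 14.0 g 89 q6 -0.93
```

>>> {"method": "move_arm", "body": {
  "deltas": [
    [[0,0,0,0,0,-0.03],[0,0,0,0,0,-0.03],[0,0,0,0,0,-0.03],[0,0,-0.01,0,0,-0.03],[0,0,0,0,0,-0.03],[0,0,-0.01,0,0,-0.03],[0,0,0,0,0,-0.02],[0,0,-0.01,0,0,-0.01]]
  ]
}}

```text
t: 30.5
eef_pos: [614.9, 140.8, 317.2]
tool_rot: [0.001, 0.329, 0.944, 0.0]
wrist_force: [-0.1, -0.1, 8.6]
width: 13.9
gripper_force: 89.3
```

```bash
python3 -c "
from h import *
st()"
```

```text
t30.50 pos [614.9 140.8 317.2] yawy 51.55 zax [ 1.2e-03  2.0e-04 -1.0e+00] F [-0.1 -0.1  8.6] M [0.01  0.078 0.111] w 13.9 g 89 q6 -0.72
```

>>> {"method": "move_arm", "body": {
  "deltas": [
    [[0,0,0,0,0,-0.02],[0,0,0,0,0,-0.02],[0,0,-0.01,0,0,-0.02],[0,0,0,0,0,-0.02],[0,0,-0.01,0,0,-0.02],[0,0,0,0,0,-0.015],[0,0,0,0,0,-0.007],[0,0,0,0,0,-0.006]]
  ]
}}

```text
t: 31.5
eef_pos: [614.9, 140.8, 317.1]
tool_rot: [0.001, 0.389, 0.921, 0.0]
wrist_force: [0.1, -0.2, 8.3]
width: 14.1
gripper_force: 89.4
```

```bash
python3 -c "
from h import *
st()"
```

```text
t31.50 pos [614.9 140.8 317.1] yawy 44.23 zax [ 1.3e-03  1.0e-04 -1.0e+00] F [ 0.1 -0.2  8.3] M [-0.069 -0.023  0.259] w 14.1 g 89 q6 -0.59
```

>>> {"method": "move_arm", "body": {
  "deltas": [
    [[0,0,0.03,0,0,-0.014],[0,0,0,0,0,-0.014],[0,0,0,0,0,-0.014],[0,0,0,0,0,-0.014],[0,0,0,0,0,-0.014],[0,0,0,0,0,-0.008],[0,0,0,0,0,-0.006],[0,0,0,0,0,-0.006]]
  ]
}}

```text
t: 32.5
eef_pos: [614.7, 140.7, 317.0]
tool_rot: [0.0, 0.43, 0.903, 0.0]
wrist_force: [-0.4, 0.2, 6.5]
width: 14.3
gripper_force: 89.0
```

```bash
python3 -c "
from h import *
st()"
```

```text
t32.50 pos [614.7 140.7 317. ] yawy 39.06 zax [ 6.e-04  0.e+00 -1.e+00] F [-0.4  0.2  6.5] M [-0.112  0.024  0.276] w 14.3 g 89 q6 -0.50
```

>>> {"method": "move_arm", "body": {
  "deltas": [
    [[0,0,0,0,0,-0.014],[0,0,0,0,0,-0.014],[0,0,0,0,0,-0.014],[0,0,0,0,0,-0.01],[0,0,0,0,0,-0.01],[0,0,0,0,0,-0.006],[0,0,0,0,0,-0.006],[0,0,0,0,0,-0.006]]
  ]
}}

```text
t: 33.5
eef_pos: [614.6, 140.7, 316.9]
tool_rot: [0.0, 0.466, 0.885, 0.0]
wrist_force: [0.5, -0.1, 5.9]
width: 14.4
gripper_force: 89.0
```

```bash
python3 -c "
from h import *
st()"
```

```text
t33.50 pos [614.6 140.7 316.9] yawy 34.48 zax [ 3.e-04 -0.e+00 -1.e+00] F [ 0.5 -0.1  5.9] M [-0.103 -0.033  0.37 ] w 14.4 g 89 q6 -0.42
```

>>> {"method": "move_arm", "body": {
  "deltas": [
    [[0,0,0.03,0,0,-0.008],[0,0,0,0,0,-0.008],[0,0,0,0,0,-0.008],[0,0,0,0,0,-0.006],[0,0,0,0,0,-0.006],[0,0,0,0,0,-0.006],[0,0,0,0,0,-0.006],[0,0,0,0,0,-0.006]]
  ]
}}

```text
t: 34.5
eef_pos: [614.5, 140.7, 317.0]
tool_rot: [-0.0, 0.49, 0.872, -0.0]
wrist_force: [1.8, -1.6, -2.9]
width: 13.7
gripper_force: 88.0
```

```bash
python3 -c "
from h import *
st()"
```

```text
t34.50 pos [614.5 140.7 317. ] yawy 31.38 zax [-3.e-04 -1.e-04 -1.e+00] F [ 1.8 -1.6 -2.9] M [-0.312 -0.46   0.448] w 13.7 g 88 q6 -0.37
```

>>> {"method": "move_arm", "body": {
  "deltas": [
    [[0,0,0,0,0,-0.006],[0,0,0,0,0,-0.006],[0,0,0,0,0,-0.006],[0,0,0,0,0,-0.006],[0,0,0,0,0,-0.006],[0,0,0,0,0,-0.006]]
  ]
}}

```text
t: 35.25
eef_pos: [614.6, 140.8, 317.0]
tool_rot: [-0.0, 0.505, 0.863, 0.0]
wrist_force: [3.4, 1.4, -5.3]
width: 14.2
gripper_force: 87.9
```

```bash
python3 -c "
from h import *
st()"
```

```text
t35.25 pos [614.6 140.8 317. ] yawy 29.31 zax [-0.e+00  1.e-04 -1.e+00] F [ 3.4  1.4 -5.3] M [ 0.141 -0.515  0.608] w 14.2 g 88 q6 -0.33
```

Large lid: 63° turned with seal contact and torque confirming it is snug. I'll relax the grip to unload it, then regrip for carrying.

>>> {"method": "move_arm", "body": {
  "deltas": [
    [[0,0,-0.04,0,0,0],[0,0,0,0,0,0],[0,0,0,0,0,0]]
  ],
  "hand": 0.4
}}

```text
t: 35.62
eef_pos: [614.5, 140.7, 316.8]
tool_rot: [-0.0, 0.505, 0.863, 0.0]
wrist_force: [0.6, 0.1, 0.2]
width: 34.4
gripper_force: 0.0
```

>>> {"method": "move_arm", "body": {
  "deltas": [
    [[0,0,0.1,0,0,0],[0,0,0,0,0,0],[0,0,0,0,0,0]]
  ]
}}

```text
t: 36.0
eef_pos: [614.6, 140.7, 317.7]
tool_rot: [0.0, 0.505, 0.863, 0.0]
wrist_force: [0.0, -0.3, -0.2]
width: 33.6
gripper_force: 0.0
```

```bash
python3 -c "
from h import *
st()
s=env.read_state();P=pose('wrist',s);im=env.camera('wrist');cv2.imwrite('pics/w7.png',im)
print(proj(P,[(614.6,140.7,166)]))"
```

```text
t36.00 pos [614.6 140.7 317.7] yawy 29.34 zax [ 0. -0. -1.] F [ 0.  -0.3 -0.2] M [-0.011  0.039 -0.048] w 33.6 g 0 q6 -0.33
[[321.19748881 319.36920402]]
```

View pics/w7.png

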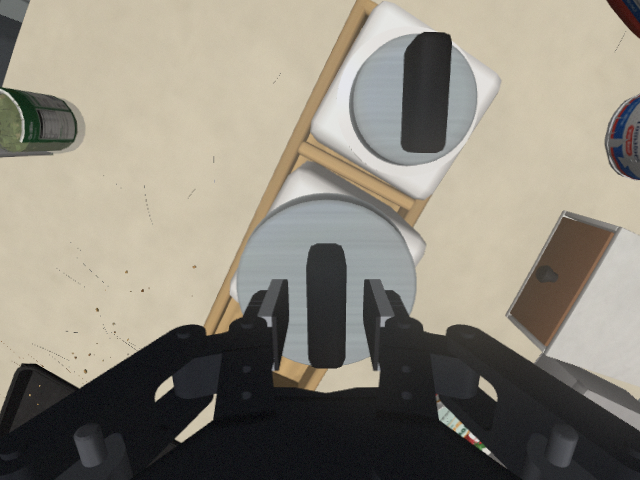

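Both lids sit level with parallel bars at (326,305) and (428,95). Now gripping and carrying the large canister.

>>> {"method": "move_arm", "body": {
  "deltas": [
    [[0,0,0,0,0,0],[0,0,0,0,0,0],[0,0,0,0,0,0],[0,0,0,0,0,0]]
  ],
  "hand": 0.0,
  "squeeze": 110
}}

```text
t: 36.55
eef_pos: [614.7, 140.8, 317.9]
tool_rot: [0.0, 0.505, 0.863, 0.0]
wrist_force: [-0.2, 0.2, 4.4]
width: 13.8
gripper_force: 107.5
```

>>> {"method": "move_arm", "body": {
  "deltas": [
    [[0,0,0.3,0,0,0],[0,0,0.5,0,0,0],[0,0,0.7,0,0,0],[0,0,0.8,0,0,0],[0,0,0.8,0,0,0],[0,0,0.7,0,0,0],[0,0,0.4,0,0,0],[0,0,0,0,0,0]]
  ]
}}

```text
t: 37.55
eef_pos: [614.6, 140.7, 360.0]
tool_rot: [0.0, 0.505, 0.863, 0.0]
wrist_force: [0.7, -0.0, -7.4]
width: 13.8
gripper_force: 107.8
```

```bash
python3 -c "
from h import *
st()"
```

```text
t37.55 pos [614.6 140.7 360. ] yawy 29.34 zax [ 4.e-04  1.e-04 -1.e+00] F [ 0.7 -0.  -7.4] M [ 0.003 -0.02   0.058] w 13.8 g 108 q6 -0.33
```

>>> {"method": "move_arm", "body": {
  "deltas": [
    [[-0.4,-1.5,0,0,0,0],[-0.7,-2.5,0,0,0,0],[-0.8,-3.2,0,0,0,0],[-0.8,-3.2,0,0,0,0],[-0.8,-3.2,0,0,0,0],[-0.8,-3.2,0,0,0,0],[-0.8,-3.2,0,0,0,0],[-0.8,-3.2,0,0,0,0]]
  ]
}}

```text
t: 38.55
eef_pos: [554.7, -92.8, 359.5]
tool_rot: [-0.0, 0.505, 0.863, -0.0]
wrist_force: [0.7, 0.1, -7.2]
width: 13.4
gripper_force: 107.8
```

>>> {"method": "move_arm", "body": {
  "deltas": [
    [[-0.8,-3.2,0,0,0,0],[-0.8,-3.0,-0.3,0,0,0],[-0.7,-2.5,-0.3,0,0,0],[-0.4,-1.5,-0.4,0,0,0],[-0.1,-0.9,-0.5,0,0,0],[0,0,-0.5,0,0,0],[0,0,0,0,0,0],[0,0,0,0,0,0]]
  ]
}}

```text
t: 39.55
eef_pos: [527.8, -201.6, 339.7]
tool_rot: [-0.0, 0.505, 0.863, 0.0]
wrist_force: [-0.6, 0.3, -7.7]
width: 13.3
gripper_force: 107.9
```

```bash
python3 -c "
from h import *
st();cv2.imwrite('pics/s8.png',env.camera('side'))"
```

```text
t39.55 pos [ 527.8 -201.6  339.7] yawy 29.38 zax [-1.e-04  1.e-04 -1.e+00] F [-0.6  0.3 -7.7] M [0.071 0.015 0.034] w 13.3 g 108 q6 -0.93
```

View pics/s8.png

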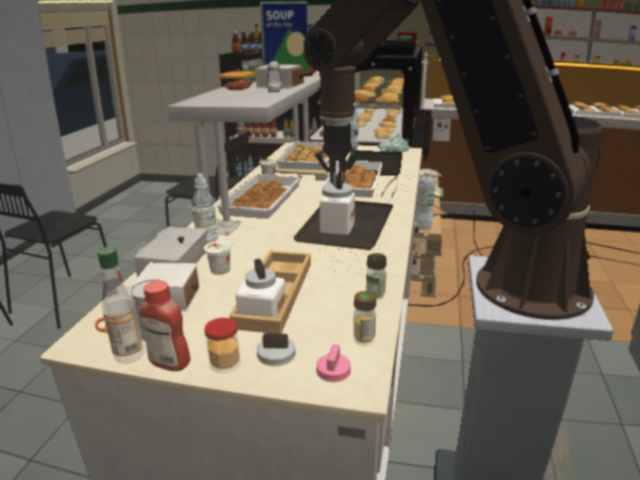

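The canister hangs upright over the tray at (338,212). Lowering.

>>> {"method": "move_arm", "body": {
  "deltas": [
    [[0,0,-0.5,0,0,0],[0,0,-0.6,0,0,0],[0,0,-0.6,0,0,0],[0,0,-0.4,0,0,0],[0,0,-0.3,0,0,0],[0,0,-0.2,0,0,0],[0,0,0,0,0,0]]
  ]
}}

```text
t: 40.48
eef_pos: [527.5, -202.3, 313.6]
tool_rot: [-0.0, 0.505, 0.863, -0.0]
wrist_force: [0.1, 0.6, -8.2]
width: 14.0
gripper_force: 107.9
```

>>> {"method": "move_arm", "body": {
  "deltas": [
    [[0,0,-0.1,0,0,0],[0,0,-0.05,0,0,0],[0,0,0,0,0,0]]
  ]
}}

```text
t: 40.85
eef_pos: [527.6, -202.3, 312.2]
tool_rot: [-0.0, 0.505, 0.863, -0.0]
wrist_force: [-0.1, 0.6, -7.7]
width: 13.6
gripper_force: 107.9
```

```bash
python3 -c "
from h import *
st()"
```

```text
t40.85 pos [ 527.6 -202.3  312.2] yawy 29.33 zax [-0. -0. -1.] F [-0.1  0.6 -7.7] M [-0.012 -0.007 -0.004] w 13.6 g 108 q6 -0.93
```

>>> {"method": "move_arm", "body": {
  "deltas": [
    [[0,0,-0.08,0,0,0],[0,0,0,0,0,0]]
  ]
}}

```text
t: 41.1
eef_pos: [527.7, -202.3, 311.7]
tool_rot: [0.0, 0.505, 0.863, 0.0]
wrist_force: [-1.1, 1.2, -1.4]
width: 13.7
gripper_force: 109.1
```

>>> {"method": "move_arm", "body": {
  "deltas": [
    [[0,0,-0.06,0,0,0],[0,0,0,0,0,0]]
  ]
}}

```text
t: 41.35
eef_pos: [527.7, -202.2, 311.5]
tool_rot: [0.0, 0.505, 0.863, 0.0]
wrist_force: [-2.3, 3.0, 7.7]
width: 13.5
gripper_force: 110.3
```

```bash
python3 -c "
from h import *
st()"
```

```text
t41.35 pos [ 527.7 -202.2  311.5] yawy 29.33 zax [ 7.e-04 -2.e-04 -1.e+00] F [-2.3  3.   7.7] M [ 0.445  0.509 -0.009] w 13.5 g 110 q6 -0.93
```

>>> {"method": "move_arm", "body": {
  "deltas": [
    [[0,0,0.05,0,0,0],[0,0,0,0,0,0],[0,0,0,0,0,0],[0,0,1.5,0,0,0],[0,0,2.5,0,0,0],[0,0,2.5,0,0,0],[0.5,3,0,0,0,0],[0.8,4.5,0,0,0,0]]
  ],
  "hand": 0.5
}}

```text
t: 42.35
eef_pos: [540.8, -127.3, 377.8]
tool_rot: [0.001, 0.506, 0.863, 0.0]
wrist_force: [-0.0, 0.4, 0.6]
width: 43.0
gripper_force: 0.0
```

>>> {"method": "move_arm", "body": {
  "deltas": [
    [[0.9,5,0,0,0,0],[0.9,5,0,0,0,0],[1,5,0,0,0,0],[1,5,0,0,0,0],[1,5,0,0,0,0],[1,5,0,0,0,0],[0.9,4.5,0,0,0,0],[0.3,2.5,0,0,0,0]]
  ]
}}

```text
t: 43.35
eef_pos: [610.7, 244.9, 377.2]
tool_rot: [0.0, 0.504, 0.863, 0.0]
wrist_force: [0.2, 0.4, -1.3]
width: 43.1
gripper_force: 0.0
```

>>> {"method": "move_arm", "body": {
  "deltas": [
    [[0,0,-1,0,0,0],[0,0,-1.5,0,0,0],[0,0,-0.5,0,0,0],[0,0,0,0,0,0]]
  ]
}}

```text
t: 43.85
eef_pos: [610.5, 241.8, 345.7]
tool_rot: [-0.0, 0.505, 0.863, -0.001]
wrist_force: [-0.8, 0.1, 0.8]
width: 42.9
gripper_force: 0.0
```

```bash
python3 - <<'E'
from h import *
s=st();P=pose("wrist",s);im=env.camera("wrist");cv2.imwrite("pics/w9.png",im)
u=proj(P,[(611,243,130)])[0];print(u)
try: lidfit(im,P,u,zb=91,r=85)
except Exception as e: print(e)
t=env.camera("top");cv2.imwrite("pics/top9.png",t)
E
```

```text
t43.85 pos [610.5 241.8 345.7] yawy 29.28 zax [-1.1e-03 -5.0e-04 -1.0e+00] F [-0.8  0.1  0.8] M [ 0.016  0.001 -0.003] w 42.9 g 0 q6 -0.18
[324.70040911 263.5787104 ]
bar ctr [610.  244.5] LxW [14.6, 51.6] axis 119.9
disc ctr 608.7 250.9 diam 98.8
```

View pics/top9.png

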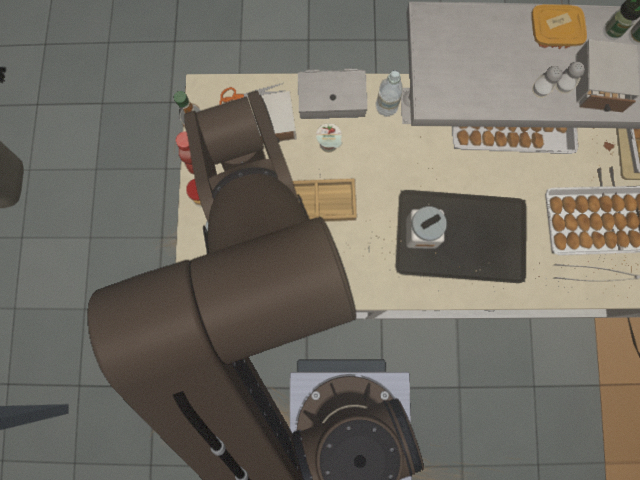

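The large canister stands on the tray at (428,228). Now the small one.

>>> {"method": "move_arm", "body": {
  "deltas": [
    [[0,0.1,-1,0,0,0],[0,0,-1.5,0,0,0],[0,0,-1.5,0,0,0],[0,0,-1.2,0,0,0],[0,0,-0.5,0,0,0],[0,0,-0.15,0,0,0],[0,0,0,0,0,0]]
  ]
}}

```text
t: 44.82
eef_pos: [610.7, 243.8, 288.1]
tool_rot: [0.0, 0.505, 0.863, 0.0]
wrist_force: [-0.9, 0.5, 0.1]
width: 42.7
gripper_force: 0.0
```

>>> {"method": "move_arm", "body": {
  "deltas": [
    [[0,0,0,0,0,0],[0,0,0,0,0,0],[0,0,0,0,0,0],[0,0,0,0,0,0]]
  ],
  "hand": 0.0
}}

```text
t: 45.32
eef_pos: [610.2, 243.5, 288.2]
tool_rot: [-0.0, 0.505, 0.863, -0.0]
wrist_force: [-4.8, -2.7, 3.9]
width: 13.5
gripper_force: 107.5
```

```bash
python3 -c "
from h import *
st()"
```

```text
t45.33 pos [610.2 243.5 288.2] yawy 29.34 zax [-6.e-04 -4.e-04 -1.e+00] F [-4.8 -2.7  3.9] M [-0.405  0.599 -0.003] w 13.5 g 107 q6 -0.18
```

>>> {"method": "move_arm", "body": {
  "deltas": [
    [[-0.06,-0.03,0.3,0,0,0],[0,0,0.5,0,0,0],[0,0,0.7,0,0,0],[0,0,0.8,0,0,0],[0,0,0.8,0,0,0],[0,0,0.7,0,0,0],[0,0,0.4,0,0,0],[0,0,0,0,0,0]]
  ]
}}

```text
t: 46.32
eef_pos: [610.0, 243.4, 330.1]
tool_rot: [0.0, 0.505, 0.863, 0.0]
wrist_force: [1.0, -0.1, -5.6]
width: 13.3
gripper_force: 107.7
```

```bash
python3 -c "
from h import *
st()"
```

```text
t46.33 pos [610.  243.4 330.1] yawy 29.33 zax [ 5.e-04  2.e-04 -1.e+00] F [ 1.  -0.1 -5.6] M [-0.022  0.006 -0.038] w 13.3 g 108 q6 -0.18
```

>>> {"method": "move_arm", "body": {
  "deltas": [
    [[-0.9,-1.5,0,0,0,0],[-1.6,-2.7,0,0,0,0],[-2,-3.3,0,0,0,0],[-2,-3.3,0,0,0,0],[-2,-3.3,0,0,0,0],[-2,-3.3,0,0,0,0],[-2,-3.3,0,0,0,0],[-2,-3.3,0,0,0,0]]
  ]
}}

```text
t: 47.32
eef_pos: [463.5, 2.2, 329.7]
tool_rot: [-0.0, 0.505, 0.863, -0.0]
wrist_force: [0.2, -0.1, -5.8]
width: 13.7
gripper_force: 107.8
```

```bash
python3 -c "
from h import *
st()"
```

```text
t47.33 pos [463.5   2.2 329.7] yawy 29.34 zax [-3.e-04 -1.e-04 -1.e+00] F [ 0.2 -0.1 -5.8] M [-0.013 -0.044 -0.009] w 13.7 g 108 q6 -0.57
```

>>> {"method": "move_arm", "body": {
  "deltas": [
    [[-1.9,-3.3,0,0,0,0],[-1.5,-3.3,0,0,0,0],[-0.7,-3.4,0,0,0,0],[0,-3.5,0,0,0,0],[0,-3.5,0,0,0,0],[0,-3.5,0,0,0,0],[0,-3.5,0,0,0,0],[0,-3.3,0,0,0,0]]
  ]
}}

```text
t: 48.32
eef_pos: [423.0, -270.8, 329.7]
tool_rot: [-0.0, 0.505, 0.863, -0.0]
wrist_force: [0.9, 0.2, -5.7]
width: 13.4
gripper_force: 107.9
```

>>> {"method": "move_arm", "body": {
  "deltas": [
    [[0,-2.5,0,0,0,0],[0,-1.5,0,0,0,0],[0.7,0,0,0,0,0],[1.8,0,0,0,0,0],[2.6,0,0,0,0,0],[2.6,0,0,0,0,0],[1.6,0,0,0,0,0],[0.6,0,0,0,0,0]]
  ]
}}

```text
t: 49.32
eef_pos: [524.0, -308.8, 329.6]
tool_rot: [-0.0, 0.504, 0.863, 0.0]
wrist_force: [-0.0, -0.3, -6.5]
width: 13.7
gripper_force: 108.0
```

>>> {"method": "move_arm", "body": {
  "deltas": [
    [[0,0,0,0,0,0],[0,0,-0.5,0,0,0],[0,0,-0.8,0,0,0],[0,0,-0.8,0,0,0],[0,0,-0.5,0,0,0],[0,0,0,0,0,0]]
  ]
}}

```text
t: 50.08
eef_pos: [522.8, -309.5, 303.2]
tool_rot: [-0.0, 0.505, 0.863, 0.0]
wrist_force: [-0.8, -0.5, -6.1]
width: 14.0
gripper_force: 108.0
```

```bash
python3 -c "
from h import *
st()"
```

```text
t50.08 pos [ 522.8 -309.5  303.2] yawy 29.33 zax [-8.e-04  5.e-04 -1.e+00] F [-0.8 -0.5 -6.1] M [ 0.007  0.059 -0.007] w 14.0 g 108 q6 -1.10
```

>>> {"method": "move_arm", "body": {
  "deltas": [
    [[0,0,-0.5,0,0,0],[0,0,-0.6,0,0,0],[0,0,-0.5,0,0,0],[0,0,-0.3,0,0,0],[0,0,0,0,0,0],[0,0,0,0,0,0]]
  ]
}}

```text
t: 50.82
eef_pos: [523.0, -309.6, 284.9]
tool_rot: [0.0, 0.505, 0.863, -0.0]
wrist_force: [-0.9, 0.0, -6.2]
width: 13.4
gripper_force: 108.0
```

>>> {"method": "move_arm", "body": {
  "deltas": [
    [[0,0,-0.08,0,0,0],[0,0,-0.08,0,0,0],[0,0,0,0,0,0]]
  ]
}}

```text
t: 51.2
eef_pos: [522.9, -309.6, 283.2]
tool_rot: [-0.0, 0.505, 0.863, -0.0]
wrist_force: [-1.0, 0.2, -6.7]
width: 13.5
gripper_force: 108.0
```

>>> {"method": "move_arm", "body": {
  "deltas": [
    [[0,0,-0.06,0,0,0],[0,0,0,0,0,0]]
  ]
}}

```text
t: 51.45
eef_pos: [522.9, -309.6, 282.6]
tool_rot: [-0.0, 0.505, 0.863, 0.0]
wrist_force: [0.1, -1.0, -6.2]
width: 13.8
gripper_force: 108.0
```

```bash
python3 -c "
from h import *
st()"
```

```text
t51.45 pos [ 522.9 -309.6  282.6] yawy 29.33 zax [-1.e-04  0.e+00 -1.e+00] F [ 0.1 -1.  -6.2] M [-0.023  0.003  0.015] w 13.8 g 108 q6 -1.10
```

>>> {"method": "move_arm", "body": {
  "deltas": [
    [[0,0,-0.06,0,0,0],[0,0,0,0,0,0]]
  ]
}}

```text
t: 51.7
eef_pos: [523.0, -309.6, 282.1]
tool_rot: [0.0, 0.505, 0.863, -0.0]
wrist_force: [-1.3, -0.5, -3.5]
width: 13.7
gripper_force: 108.4
```

>>> {"method": "move_arm", "body": {
  "deltas": [
    [[0,0,-0.04,0,0,0],[0,0,0,0,0,0]]
  ]
}}

```text
t: 51.95
eef_pos: [522.9, -309.6, 281.9]
tool_rot: [0.0, 0.505, 0.863, -0.0]
wrist_force: [-3.4, 0.3, 3.2]
width: 13.8
gripper_force: 109.4
```

```bash
python3 -c "
from h import *
st()"
```

```text
t51.95 pos [ 522.9 -309.6  281.9] yawy 29.34 zax [ 1.e-04 -2.e-04 -1.e+00] F [-3.4  0.3  3.2] M [-0.069  0.594  0.022] w 13.8 g 109 q6 -1.10
```

>>> {"method": "move_arm", "body": {
  "deltas": [
    [[0,0,0,0,0,0],[0,0,0,0,0,0],[0,0,0,0,0,0],[0,0,2,0,0,0],[0,0,4,0,0,0],[0,0,4,0,0,0],[0,2,1,0,0,0.05],[0,4,0,0,0,0.08]]
  ],
  "hand": 0.5
}}

```text
t: 52.95
eef_pos: [523.0, -249.3, 392.2]
tool_rot: [0.001, 0.447, 0.894, -0.0]
wrist_force: [1.1, 0.1, -0.3]
width: 42.6
gripper_force: 0.0
```

>>> {"method": "move_arm", "body": {
  "deltas": [
    [[0,5,0,0,0,0.09],[0,5,0,0,0,0.09],[0,5,0,0,0,0.09],[0,5,0,0,0,0.09],[0,5,0,0,0,0.09],[0,5,0,0,0,0.09],[0.1,5,0,0,0,0.09],[0.3,5,0,0,0,0.09]]
  ]
}}

```text
t: 53.95
eef_pos: [526.0, 152.5, 391.0]
tool_rot: [-0.0, 0.102, 0.995, -0.0]
wrist_force: [1.3, -0.3, 1.0]
width: 42.8
gripper_force: 0.0
```

>>> {"method": "move_arm", "body": {
  "deltas": [
    [[0.3,5,-1,0,0,0.09],[0.3,5,-1,0,0,0.09],[0.3,5,-1.3,0,0,0.09],[0.3,5,-1.5,0,0,0.09],[0.3,3.4,-1.5,0,0,0.08],[0.2,1.5,-1.5,0,0,0],[0,0,0,0,0,0],[0,0,0,0,0,0]]
  ]
}}

```text
t: 54.95
eef_pos: [543.9, 398.4, 313.7]
tool_rot: [-0.0, -0.115, 0.993, -0.0]
wrist_force: [-0.6, -1.2, -0.4]
width: 42.8
gripper_force: 0.0
```

```bash
python3 - <<'E'
from h import *
s=st();P=pose("wrist",s);im=env.camera("wrist");cv2.imwrite("pics/w10.png",im)
u=proj(P,[(544,360,40)])[0];print(u)
try: lidfit(im,P,u,r=75)
except Exception as e: print(e)
t=env.camera("top");cv2.imwrite("pics/top10.png",cv2.resize(t[160:300,180:560],None,fx=2.1,fy=2.1))
E
```

```text
t54.95 pos [543.9 398.4 313.7] yawy 103.17 zax [-4.e-04 -5.e-04 -1.e+00] F [-0.6 -1.2 -0.4] M [-0.002 -0.051  0.001] w 42.8 g 0 q6 -1.21
[274.67832831 225.36413667]
bar ctr [543.4 362.1] LxW [50.8, 16.4] axis 8.8
disc ctr 543.8 361.4 diam 77.6
```

View pics/top10.png

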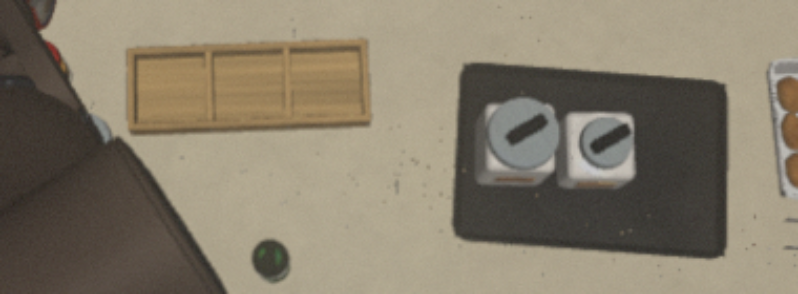

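Both canisters stand upright with lids on the tray, at (515,140) and (600,150). Centring over lid_medium.

>>> {"method": "move_arm", "body": {
  "deltas": [
    [[0,-1.5,-0.6,0,0,-0.04],[0,-1.6,-0.6,0,0,0],[0,-0.6,-0.6,0,0,0],[0,0,0,0,0,0],[0,0,0,0,0,0]]
  ]
}}

```text
t: 55.68
eef_pos: [544.1, 362.6, 295.7]
tool_rot: [0.0, -0.095, 0.995, 0.0]
wrist_force: [0.4, 0.0, 0.4]
width: 42.4
gripper_force: 0.0
```

```bash
python3 - <<'E'
from h import *
s=st();P=pose("wrist",s);im=env.camera("wrist")
u=proj(P,[(544,362,40)])[0];print(u);lidfit(im,P,u,r=72)
P=pose("top");print("jar top",cast(P,[(198,186)],86))
E
```

```text
t55.67 pos [544.1 362.6 295.7] yawy 100.96 zax [ 3.e-04  3.e-04 -1.e+00] F [0.4 0.  0.4] M [0.045 0.02  0.003] w 42.4 g 0 q6 -1.22
[324.32292607 242.91019719]
bar ctr [543.3 360.6] LxW [51.6, 14.8] axis 9.0
disc ctr 543.8 360.9 diam 77.6
jar top [[640.28806071 407.81024545  86.        ]]
```

>>> {"method": "move_arm", "body": {
  "deltas": [
    [[-0.05,-0.18,-1.5,0,0,-0.034],[0,0,-2.0,0,0,0],[0,0,-2.0,0,0,0],[0,0,-2.0,0,0,0],[0,0,-1.3,0,0,0],[0,0,-0.7,0,0,0],[0,0,-0.3,0,0,0],[0,0,0,0,0,0]]
  ]
}}

```text
t: 56.72
eef_pos: [543.6, 360.7, 197.9]
tool_rot: [0.0, -0.079, 0.997, 0.0]
wrist_force: [0.5, 0.2, -0.3]
width: 42.6
gripper_force: 0.0
```

>>> {"method": "move_arm", "body": {
  "deltas": [
    [[0,0,0,0,0,0],[0,0,0,0,0,0],[0,0,0,0,0,0],[0,0,0,0,0,0]]
  ],
  "hand": 0.0,
  "squeeze": 90
}}

```text
t: 57.22
eef_pos: [543.6, 360.7, 198.4]
tool_rot: [0.0, -0.078, 0.997, 0.0]
wrist_force: [-0.7, -0.5, 6.0]
width: 14.5
gripper_force: 87.9
```

>>> {"method": "move_arm", "body": {
  "deltas": [
    [[0,0,1,0,0,0],[0,0,2,0,0,0],[0,0,3,0,0,0],[0,0,3,0,0,0],[0,0,3,0,0,0],[0,0,1,0,0,0]]
  ]
}}

```text
t: 57.98
eef_pos: [543.9, 360.9, 330.7]
tool_rot: [0.002, -0.079, 0.997, 0.001]
wrist_force: [-0.9, 0.5, -0.9]
width: 14.2
gripper_force: 88.0
```

```bash
python3 -c "
from h import *
st()"
```

```text
t57.98 pos [543.9 360.9 330.7] yawy 99.01 zax [ 0.0033  0.002  -1.    ] F [-0.9  0.5 -0.9] M [ 0.034  0.027 -0.013] w 14.2 g 88 q6 -1.19
```

>>> {"method": "move_arm", "body": {
  "deltas": [
    [[-0.3,-3,0,0,0,-0.064],[-0.4,-4.3,-1,0,0,-0.064],[-0.4,-4.5,-1,0,0,-0.064],[-0.4,-4.5,-1,0,0,-0.064],[-0.4,-4.5,-1,0,0,-0.064],[-0.4,-4.5,-1,0,0,-0.064],[-0.3,-4.5,-1,0,0,-0.064],[-0.3,-4.3,-1,0,0,-0.064]]
  ]
}}

```text
t: 58.98
eef_pos: [514.1, 18.2, 257.3]
tool_rot: [-0.0, 0.177, 0.984, -0.0]
wrist_force: [0.4, -0.5, -1.9]
width: 13.5
gripper_force: 87.9
```

>>> {"method": "move_arm", "body": {
  "deltas": [
    [[-1.8,-3,0,0,0,-0.064],[-1.8,-3,0,0,0,-0.064],[-1.8,-3,0,0,0,-0.064],[-1.8,-3,0,0,0,-0.064],[-1.8,-3,0,0,0,-0.064],[0,-4,0,0,0,-0.064],[0,-4,0,0,0,-0.064],[0,-4,0,0,0,-0.064]]
  ]
}}

```text
t: 59.98
eef_pos: [424.2, -251.6, 257.6]
tool_rot: [-0.0, 0.421, 0.907, 0.0]
wrist_force: [-0.1, 0.0, -0.0]
width: 14.4
gripper_force: 87.9
```

```bash
python3 -c "
from h import *
st()"
```

```text
t59.98 pos [ 424.2 -251.6  257.6] yawy 40.21 zax [-0.  0. -1.] F [-0.1  0.  -0. ] M [ 0.03  -0.019  0.013] w 14.4 g 88 q6 -1.30
```

>>> {"method": "move_arm", "body": {
  "deltas": [
    [[0,-4,0,0,0,0],[0,-4,0,0,0,0],[0,-4,0,0,0,0],[0,-3.3,0,0,0,0],[1,-1.7,0,0,0,0],[3,0,0,0,0,0],[3.4,0,0,0,0,0],[1.6,0,0,0,0,0]]
  ]
}}

```text
t: 60.98
eef_pos: [515.7, -420.2, 257.4]
tool_rot: [0.0, 0.42, 0.908, 0.0]
wrist_force: [0.6, 0.0, -0.7]
width: 14.5
gripper_force: 88.1
```

>>> {"method": "move_arm", "body": {
  "deltas": [
    [[0,0,-1,0,0,0],[0,0,-1.5,0,0,0],[0,0,-1.5,0,0,0],[0,0,-0.8,0,0,0],[0,0,-0.4,0,0,0],[0,0,0,0,0,0]]
  ]
}}

```text
t: 61.72
eef_pos: [514.4, -420.4, 205.5]
tool_rot: [-0.0, 0.42, 0.908, 0.0]
wrist_force: [-0.0, 0.6, -1.9]
width: 13.8
gripper_force: 88.1
```

```bash
python3 -c "
from h import *
st()"
```

```text
t61.73 pos [ 514.4 -420.4  205.5] yawy 40.33 zax [-1.e-04  1.e-04 -1.e+00] F [-0.   0.6 -1.9] M [ 0.004  0.03  -0.016] w 13.8 g 88 q6 -1.43
```

>>> {"method": "move_arm", "body": {
  "deltas": [
    [[0,0,-0.2,0,0,0],[0,0,-0.15,0,0,0],[0,0,0,0,0,0]]
  ]
}}

```text
t: 62.1
eef_pos: [514.5, -420.3, 202.2]
tool_rot: [0.0, 0.42, 0.908, -0.0]
wrist_force: [0.5, -0.3, -0.7]
width: 14.2
gripper_force: 88.1
```

>>> {"method": "move_arm", "body": {
  "deltas": [
    [[0,0,-0.1,0,0,0],[0,0,0,0,0,0]]
  ]
}}

```text
t: 62.35
eef_pos: [514.5, -420.4, 201.1]
tool_rot: [-0.0, 0.42, 0.908, 0.0]
wrist_force: [0.0, -0.1, -1.1]
width: 14.0
gripper_force: 88.1
```

>>> {"method": "move_arm", "body": {
  "deltas": [
    [[0,0,-0.08,0,0,0],[0,0,0,0,0,0]]
  ]
}}

```text
t: 62.6
eef_pos: [514.4, -420.4, 200.2]
tool_rot: [-0.0, 0.42, 0.908, 0.0]
wrist_force: [0.3, 0.0, -2.0]
width: 14.0
gripper_force: 88.1
```

>>> {"method": "move_arm", "body": {
  "deltas": [
    [[0,0,-0.06,0,0,0],[0,0,0,0,0,0]]
  ]
}}

```text
t: 62.85
eef_pos: [514.5, -420.4, 200.0]
tool_rot: [0.0, 0.42, 0.908, -0.0]
wrist_force: [-1.4, 2.5, 4.4]
width: 14.0
gripper_force: 89.0
```

>>> {"method": "move_arm", "body": {
  "deltas": [
    [[0,0,-0.05,0,0,0],[0,0,0,0,0,0]]
  ]
}}

```text
t: 63.1
eef_pos: [514.4, -420.4, 200.0]
tool_rot: [0.0, 0.42, 0.908, -0.0]
wrist_force: [-2.3, 3.6, 12.2]
width: 14.4
gripper_force: 90.1
```

The medium lid is down flat. To check how far each seal is squeezed, I'll touch the bar tops with closed fingertips. The height difference from the loose medium lid (bar top 45 mm above the tray floor) gives the squeeze.

>>> {"method": "move_arm", "body": {
  "deltas": [
    [[0,0,0,0,0,0],[0,0,0,0,0,0],[0,0,0,0,0,0],[0,0,1.5,0,0,0],[0,0,2,0,0,0],[0,0,0,0,0,0]]
  ],
  "hand": 0.5
}}

```text
t: 63.85
eef_pos: [515.2, -421.0, 237.0]
tool_rot: [0.002, 0.42, 0.908, -0.001]
wrist_force: [1.0, -0.4, 0.2]
width: 43.1
gripper_force: 0.0
```

>>> {"method": "move_arm", "body": {
  "deltas": [
    [[0,0,0,0,0,0],[0,0,0,0,0,0],[0,0,0,0,0,0],[0,0,0,0,0,0],[0,0,0,0,0,0],[0,0,0,0,0,0]]
  ],
  "hand": 0.0
}}

```text
t: 64.6
eef_pos: [514.5, -420.4, 234.1]
tool_rot: [-0.0, 0.42, 0.908, 0.0]
wrist_force: [-0.1, -0.1, 0.8]
width: 0.2
gripper_force: 0.0
```

>>> {"method": "move_arm", "body": {
  "deltas": [
    [[0,0,-0.4,0,0,0],[0,0,-0.2,0,0,0],[0,0,0,0,0,0],[0,0,0,0,0,0]]
  ]
}}

```text
t: 65.1
eef_pos: [514.5, -420.4, 228.2]
tool_rot: [-0.0, 0.42, 0.908, 0.0]
wrist_force: [0.3, -0.7, -0.3]
width: 0.1
gripper_force: 0.0
```

```bash
python3 -c "
from h import *
st();im=env.camera('top');cv2.imwrite('pics/top11.png',cv2.resize(im[170:300,380:560],None,fx=4,fy=4))"
```

```text
t65.10 pos [ 514.5 -420.4  228.2] yawy 40.34 zax [-0.  0. -1.] F [ 0.3 -0.7 -0.3] M [-0.014  0.014 -0.02 ] w 0.1 g 0 q6 -1.43
```

View pics/top11.png

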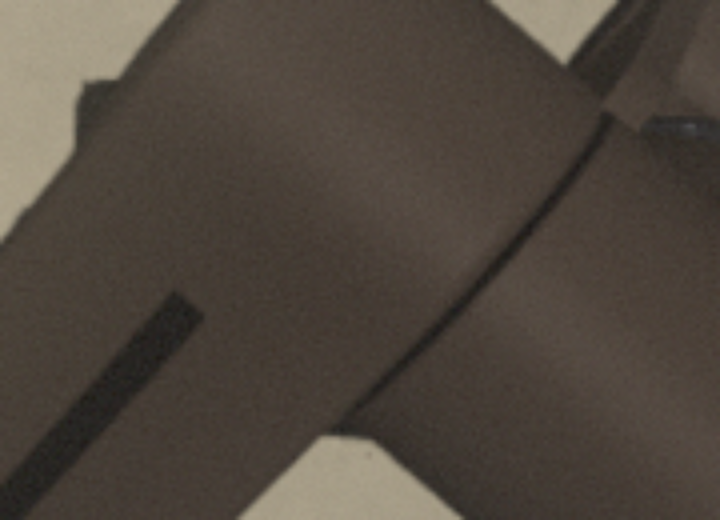

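The arm hides the tray in that picture, so it shows nothing useful. Stepping down to touch.

>>> {"method": "move_arm", "body": {
  "deltas": [
    [[0,0,-0.2,0,0,0],[0,0,0,0,0,0],[0,0,0,0,0,0]]
  ]
}}

```text
t: 65.53
eef_pos: [514.5, -420.4, 226.2]
tool_rot: [0.0, 0.42, 0.908, -0.0]
wrist_force: [0.5, 0.4, 0.1]
width: -0.1
gripper_force: 0.0
```

>>> {"method": "move_arm", "body": {
  "deltas": [
    [[0,0,-0.15,0,0,0],[0,0,0,0,0,0],[0,0,0,0,0,0]]
  ]
}}

```text
t: 65.9
eef_pos: [514.5, -420.3, 224.7]
tool_rot: [0.0, 0.42, 0.908, 0.0]
wrist_force: [-0.1, 0.3, 0.0]
width: 0.2
gripper_force: 0.0
```

>>> {"method": "move_arm", "body": {
  "deltas": [
    [[0,0,-0.1,0,0,0],[0,0,0,0,0,0],[0,0,0,0,0,0]]
  ]
}}

```text
t: 66.28
eef_pos: [514.5, -420.4, 223.7]
tool_rot: [0.0, 0.42, 0.908, -0.0]
wrist_force: [0.3, -0.2, -0.4]
width: 0.1
gripper_force: 0.0
```

>>> {"method": "move_arm", "body": {
  "deltas": [
    [[0,0,-0.15,0,0,0],[0,0,0,0,0,0]]
  ]
}}

```text
t: 66.53
eef_pos: [514.4, -420.3, 222.1]
tool_rot: [-0.0, 0.42, 0.908, 0.0]
wrist_force: [0.7, -0.4, 0.0]
width: -0.2
gripper_force: 0.0
```

>>> {"method": "move_arm", "body": {
  "deltas": [
    [[0,0,-0.1,0,0,0],[0,0,0,0,0,0]]
  ]
}}

```text
t: 66.78
eef_pos: [514.4, -420.4, 221.1]
tool_rot: [-0.0, 0.42, 0.908, 0.0]
wrist_force: [0.4, 0.0, -0.2]
width: 0.1
gripper_force: 0.0
```

>>> {"method": "move_arm", "body": {
  "deltas": [
    [[0,0,-0.06,0,0,0],[0,0,0,0,0,0]]
  ]
}}

```text
t: 67.03
eef_pos: [514.4, -420.3, 220.6]
tool_rot: [-0.0, 0.42, 0.908, 0.0]
wrist_force: [-0.1, -0.4, -0.9]
width: 0.1
gripper_force: 0.0
```

>>> {"method": "move_arm", "body": {
  "deltas": [
    [[0,0,-0.05,0,0,0],[0,0,0,0,0,0]]
  ]
}}

```text
t: 67.28
eef_pos: [514.5, -420.4, 220.1]
tool_rot: [0.0, 0.42, 0.908, -0.0]
wrist_force: [-0.3, -0.1, 0.9]
width: -0.0
gripper_force: 0.3
```

>>> {"method": "move_arm", "body": {
  "deltas": [
    [[0,0,-0.05,0,0,0],[0,0,0,0,0,0]]
  ]
}}

```text
t: 67.53
eef_pos: [514.5, -420.4, 220.1]
tool_rot: [0.0, 0.42, 0.908, -0.0]
wrist_force: [-1.9, 1.1, 7.3]
width: 0.5
gripper_force: 3.8
```

Reference contact is at 220.1 mm, exactly the nominal 220. So the small lid should touch at 303 − s and the large at 333 − s.

>>> {"method": "move_arm", "body": {
  "deltas": [
    [[0,0,2,0,0,0],[0,0,4,0,0,0],[0,0,4,0,0,0],[0,0,1,0,0,0],[0.4,4,0,0,0,0],[0.4,5,0,0,0,0],[0,2.1,0,0,0,0],[0,0,0,0,0,0]]
  ]
}}

```text
t: 68.53
eef_pos: [522.5, -308.3, 329.9]
tool_rot: [-0.0, 0.419, 0.908, -0.0]
wrist_force: [-0.5, -0.5, 0.6]
width: 0.1
gripper_force: 0.0
```

>>> {"method": "move_arm", "body": {
  "deltas": [
    [[0,0,-1,0,0,0],[0,0,-1,0,0,0],[0,0,-0.4,0,0,0],[0,0,0,0,0,0],[0,0,0,0,0,0]]
  ]
}}

```text
t: 69.15
eef_pos: [522.5, -309.6, 305.7]
tool_rot: [0.0, 0.42, 0.907, -0.0]
wrist_force: [-0.5, 0.7, 0.0]
width: -0.0
gripper_force: 0.0
```

>>> {"method": "move_arm", "body": {
  "deltas": [
    [[0,0,-0.25,0,0,0],[0,0,0,0,0,0],[0,0,0,0,0,0]]
  ]
}}

```text
t: 69.53
eef_pos: [522.5, -309.3, 303.2]
tool_rot: [0.0, 0.42, 0.908, -0.0]
wrist_force: [0.3, 0.3, -0.1]
width: 0.2
gripper_force: 0.0
```

>>> {"method": "move_arm", "body": {
  "deltas": [
    [[0,0,-0.04,0,0,0],[0,0,0,0,0,0]]
  ]
}}

```text
t: 69.78
eef_pos: [522.5, -309.4, 302.7]
tool_rot: [0.0, 0.42, 0.908, 0.0]
wrist_force: [-0.3, -0.0, 0.6]
width: 0.2
gripper_force: 0.0
```

>>> {"method": "move_arm", "body": {
  "deltas": [
    [[0,0,-0.03,0,0,0],[0,0,0,0,0,0]]
  ]
}}

```text
t: 70.03
eef_pos: [522.4, -309.4, 302.4]
tool_rot: [-0.0, 0.42, 0.908, -0.0]
wrist_force: [-0.0, 0.0, 1.1]
width: 0.1
gripper_force: 0.0
```

>>> {"method": "move_arm", "body": {
  "deltas": [
    [[0,0,-0.03,0,0,0],[0,0,0,0,0,0]]
  ]
}}

```text
t: 70.28
eef_pos: [522.5, -309.3, 302.1]
tool_rot: [-0.0, 0.42, 0.908, 0.0]
wrist_force: [0.7, -1.2, -0.4]
width: -0.0
gripper_force: 0.0
```

>>> {"method": "move_arm", "body": {
  "deltas": [
    [[0,0,-0.03,0,0,0],[0,0,0,0,0,0]]
  ]
}}

```text
t: 70.53
eef_pos: [522.5, -309.4, 301.9]
tool_rot: [0.0, 0.42, 0.908, -0.0]
wrist_force: [-0.6, 0.1, 1.3]
width: 0.4
gripper_force: 1.1
```

The small seal reads about 1.2 mm, which is snug. Now the large one.

>>> {"method": "move_arm", "body": {
  "deltas": [
    [[0,0,2,0,0,0],[0,0,4,0,0,0],[0,1.5,0,0,0,0],[0.3,4.5,0,0,0,0],[0.2,4,0,0,0,0],[0,0.7,-1,0,0,0],[0,0,-1,0,0,0],[0,0,-0.5,0,0,0]]
  ]
}}

```text
t: 71.53
eef_pos: [527.2, -203.0, 335.6]
tool_rot: [-0.001, 0.42, 0.907, -0.0]
wrist_force: [1.3, 0.2, -0.3]
width: -0.1
gripper_force: 0.0
```

>>> {"method": "move_arm", "body": {
  "deltas": [
    [[0,0,-0.2,0,0,0],[0,0,0,0,0,0],[0,0,0,0,0,0]]
  ]
}}

```text
t: 71.9
eef_pos: [527.5, -202.7, 335.0]
tool_rot: [0.0, 0.42, 0.907, -0.0]
wrist_force: [-0.2, 0.7, -0.5]
width: 0.1
gripper_force: 0.0
```

>>> {"method": "move_arm", "body": {
  "deltas": [
    [[0,0,-0.2,0,0,0],[0,0,0,0,0,0],[0,0,0,0,0,0]]
  ]
}}

```text
t: 72.28
eef_pos: [527.5, -202.3, 332.8]
tool_rot: [0.0, 0.42, 0.908, -0.0]
wrist_force: [0.1, -0.2, -0.2]
width: -0.1
gripper_force: 0.0
```

>>> {"method": "move_arm", "body": {
  "deltas": [
    [[0,0,-0.05,0,0,0],[0,0,0,0,0,0]]
  ]
}}

```text
t: 72.53
eef_pos: [527.5, -202.3, 332.3]
tool_rot: [-0.0, 0.42, 0.908, -0.0]
wrist_force: [1.0, -0.0, 0.2]
width: 0.2
gripper_force: 0.0
```

>>> {"method": "move_arm", "body": {
  "deltas": [
    [[0,0,-0.03,0,0,0],[0,0,0,0,0,0]]
  ]
}}

```text
t: 72.78
eef_pos: [527.5, -202.4, 332.0]
tool_rot: [-0.0, 0.42, 0.908, -0.0]
wrist_force: [0.2, -0.6, 0.5]
width: -0.4
gripper_force: 0.0
```

>>> {"method": "move_arm", "body": {
  "deltas": [
    [[0,0,-0.03,0,0,0],[0,0,0,0,0,0]]
  ]
}}

```text
t: 73.03
eef_pos: [527.5, -202.4, 331.8]
tool_rot: [0.0, 0.42, 0.908, 0.0]
wrist_force: [-0.4, 0.7, 3.8]
width: 0.2
gripper_force: 1.8
```

>>> {"method": "move_arm", "body": {
  "deltas": [
    [[0,0,-0.03,0,0,0],[0,0,0,0,0,0]]
  ]
}}

```text
t: 73.28
eef_pos: [527.5, -202.4, 331.7]
tool_rot: [0.0, 0.42, 0.908, 0.0]
wrist_force: [-2.4, 0.7, 7.2]
width: -0.2
gripper_force: 3.8
```

The large seal also reads about 1.2 mm. Retreating for a last look.

>>> {"method": "move_arm", "body": {
  "deltas": [
    [[0,0,2,0,0,0],[0,0,4,0,0,0],[0,4,2,0,0,0],[0,5,0,0,0,0],[0,5,0,0,0,0],[0,5,0,0,0,0],[0,5,0,0,0,0],[0,4,0,0,0,0]]
  ]
}}

```text
t: 74.28
eef_pos: [527.2, 79.5, 411.4]
tool_rot: [0.0, 0.42, 0.908, 0.0]
wrist_force: [0.1, -0.5, 0.2]
width: -0.0
gripper_force: 0.0
```

>>> {"method": "move_arm", "body": {
  "deltas": [
    [[0,3,0,0,0,0],[0,0,0,0,0,0],[0,0,0,0,0,0],[0,0,0,0,0,0]]
  ]
}}

```text
t: 74.78
eef_pos: [527.5, 106.8, 411.3]
tool_rot: [-0.0, 0.42, 0.907, -0.0]
wrist_force: [-0.2, -1.5, -0.7]
width: -0.3
gripper_force: 0.0
```

```bash
python3 -c "
from h import *
st();im=env.camera('top');cv2.imwrite('pics/top12.png',cv2.resize(im[160:300,370:560],None,fx=4,fy=4))"
```

```text
t74.78 pos [527.5 106.8 411.3] yawy 40.28 zax [-2.e-04 -2.e-04 -1.e+00] F [-0.2 -1.5 -0.7] M [-0.027 -0.01  -0.011] w -0.3 g 0 q6 -0.56
```

View pics/top12.png

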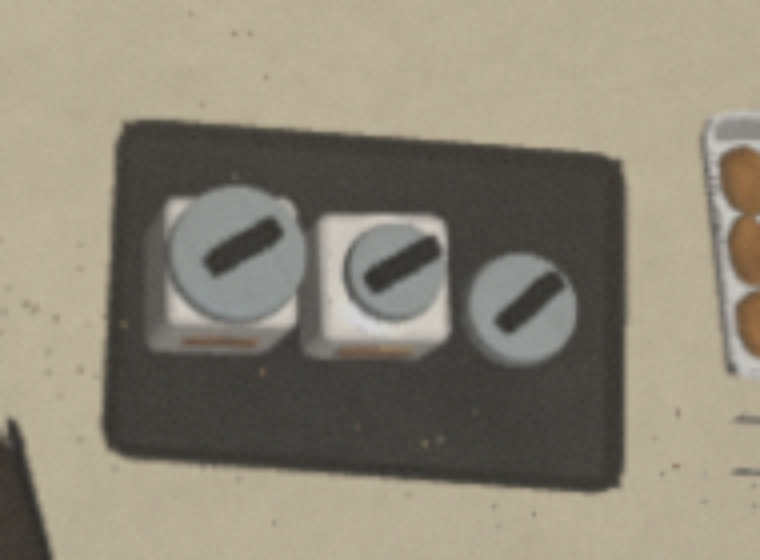

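Both closed canisters, at (235,255) and (383,285), stand on the tray, and the medium lid lies flat at (522,308).

```bash
python3 -c "
from station import env
print(env.sign_off())"
```

```text
the job is handed in; nothing more can be done
None
```

The small and large canisters stand upright on the black tray with lids snug (each seal squeezed about 1.2 mm by a touch check), the medium lid lies flat beside them grip up since its canister was absent, and I've handed the job in.

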